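# Put the baking tools back in their foam-lined drawer

### The job

Pull the drawer of the low white unit open by its bar handle, then press every baking tool that is lying on the bench (there may be three or four of them) fully down into the foam pocket cut to its own outline, flat and the one way round it fits. When all are home, push the drawer shut, let go, and leave the mug of skewers and the canister standing where they are.

Things in the scene. Friction and masses are not known exactly. Their poses are not given: they have to be found in the camera images.
- drawer (a joint): the drawer's slide: 0 m shut, 0.17 m fully open at its stop; it grows as the drawer comes out towards the robot (along the unit's -x). It may start up to 15 mm ajar. It stays where it is left; about 2 N of friction moves it. Open it fully: only beyond about 150 mm are all the pockets clear of the unit's top.
- front (a point): middle of the top front edge of the low white drawer unit (fixed, 250 mm deep along x, 400 wide, 80 high); x away from the robot, into the unit. A cupcake tray rises 30 mm above its top from 80 mm behind the front edge. The drawer has a sage front 12 mm thick, its top edge 76 mm above the bench; behind it dark grey foam, top 34 mm above the bench, 160 mm deep, with orange pocket floors.
- handle (a point): middle of the drawer's steel bar handle: a round bar 12 mm thick and 110 mm long along y, 58 mm above the bench, its middle line 41 mm in front of the drawer front (35 mm free gap behind it). It can be pinched from above with the fingers closing along x. Axes as the drawer's; it moves with the drawer.
- roller: green hard silicone mat roller, T-shaped: a roller 84 mm long (along y) and 30 mm thick, its middle line at x = +46 mm, and a 20 mm wide, 30 mm tall handle from x = -50 to +32 mm. Origin on the underside, under the handle at the grip place; x points along the handle to the roller, z up. Upright, about 100 g, 16 mm proud of the foam when home. Starts flat on the bench at any yaw.
- thermometer: red kitchen probe thermometer, P-shaped: a block 62 mm long (x = -30 to +32 mm), 42 mm wide (y = -21 to +21) and 30 mm tall with a pale display; black probe sheath 13 mm wide and 18 mm tall from x = +32 to +80 mm on its left (y = +8 to +21 mm). Origin on the underside, under the block; z up. Upright, about 100 g, 16 mm proud of the foam when home. Starts flat on the bench at any yaw.
- cutter: pastry wheel cutter: a steel wheel housing 54 mm in diameter and 18 mm thick centred at x = -40 mm, and a blue handle 22 mm wide and 30 mm tall from x = -20 to +55 mm. Origin on the underside, under the handle at the grip place; x points from the wheel to the handle's end, z up. Upright, about 100 g, 16 mm proud of the foam when home. Starts flat on the bench at any yaw.
- opener: cream can opener: a bar 110 mm long (x = -45 to +65 mm), 22 mm wide and 30 mm tall, with a steel crank block 26 mm long (x = +32 to +58 mm) and 20 mm tall sticking out on its right side (y = -11 to -41 mm). Origin on the underside, under the bar at the grip place; z up. Upright, about 100 g, 16 mm proud of the foam when home. Starts flat on the bench at any yaw.
- roller_pocket (a point): floor of the roller's pocket, where the roller's origin lies when home. Axes as the drawer's (x away from its front, y to the left, z up); a seated roller's axes point the same way: roller end away from the drawer front. Floor 20 mm above the bench, 14 mm below the foam's top; outline of the tool plus 2.5 mm all round, with soft lips: press with 5 to 15 N.
- thermometer_pocket (a point): floor of the thermometer's pocket, where the thermometer's origin lies when home. Axes as the drawer's (x away from its front, y to the left, z up); a seated thermometer's axes point the same way: probe far from the drawer front, on the left. Floor 20 mm above the bench, 14 mm below the foam's top; outline of the tool plus 2.5 mm all round, with soft lips: press with 5 to 15 N.
- cutter_pocket (a point): floor of the cutter's pocket, where the cutter's origin lies when home. Axes as the drawer's (x away from its front, y to the left, z up); a seated cutter's axes point the same way: wheel next to the drawer front. Floor 20 mm above the bench, 14 mm below the foam's top; outline of the tool plus 2.5 mm all round, with soft lips: press with 5 to 15 N.
- opener_pocket (a point): floor of the opener's pocket, where the opener's origin lies when home. Axes as the drawer's (x away from its front, y to the left, z up); a seated opener's axes point the same way: crank at the end far from the drawer front, on the right. Floor 20 mm above the bench, 14 mm below the foam's top; outline of the tool plus 2.5 mm all round, with soft lips: press with 5 to 15 N.
- mug: white ceramic mug, 84 mm in diameter, 98 mm tall, full of wooden skewers up to 220 mm tall; origin at its underside. Leave it alone.
- canister: stainless canister with a twist cap, 104 mm in diameter, 170 mm tall; origin at its underside. Leave it alone.
There are look-alikes about, which are no part of the job. What is shaped like the cutter but yellow is not meant.

How it is judged (in metres and radians):
On the way, in this order (a step that is already met when the one before it is completed fails the run):
1. the drawer is pulled open (value of joint drawer above 0.14 m), for 0.2 s.
2. with the drawer open, every tool present is pressed home in its own pocket (value of joint drawer above 0.1 m and distance between roller and roller_pocket below 0.006 m and angle between the x axis of roller and the x axis of roller_pocket, either way round below 0.08 rad and distance between thermometer and thermometer_pocket below 0.006 m and angle between the x axis of thermometer and the x axis of thermometer_pocket, either way round below 0.08 rad and distance between cutter and cutter_pocket below 0.006 m and angle between the x axis of cutter and the x axis of cutter_pocket, either way round below 0.08 rad and distance between opener and opener_pocket below 0.006 m and angle between the x axis of opener and the x axis of opener_pocket, either way round below 0.08 rad), for 0.2 s.
3. the drawer is pushed shut (value of joint drawer below 0.008 m), for 0.2 s.
At the end, for the whole second after the job is handed in: Drawer shut to within 8 mm; every tool present at rest in its own pocket, its origin within 6 mm of the pocket's and its x axis within 0.08 rad of the pocket's (value of joint drawer below 0.008 m and distance between roller and roller_pocket below 0.006 m and angle between the x axis of roller and the x axis of roller_pocket, either way round below 0.08 rad and distance between thermometer and thermometer_pocket below 0.006 m and angle between the x axis of thermometer and the x axis of thermometer_pocket, either way round below 0.08 rad and distance between cutter and cutter_pocket below 0.006 m and angle between the x axis of cutter and the x axis of cutter_pocket, either way round below 0.08 rad and distance between opener and opener_pocket below 0.006 m and angle between the x axis of opener and the x axis of opener_pocket, either way round below 0.08 rad and linear speed of each of roller, thermometer, cutter, opener below 0.02 m/s); the robot touches nothing.
It fails at once if the mug is pushed away or knocked over (distance of mug from where it was at the start of the episode above 0.05 m or angle between mug's own z axis and vertical above 0.4 rad).
It fails at once if the canister is pushed away or knocked over (distance of canister from where it was at the start of the episode above 0.05 m or angle between canister's own z axis and vertical above 0.4 rad).
Of roller, thermometer, cutter, opener only 3 to 4 are there at a start; the rules pass over those that are not, and their reading is None.
At some moment in a run one of roller, thermometer, cutter, opener may be knocked a few centimetres aside while the robot is not near it.
Once in a run the grip may slacken for a moment while it holds something.
It also fails if it takes over 210 s, if anything falls off the work surface, if the arm or the gripper's body presses on something with over 40 N, if the wrist force passes 120 N, or if a joint passes its speed limit or range.

### The arm

A 7-joint arm with a two-finger parallel gripper is mounted at the origin on the work surface. World frame = base frame: x ahead of the robot, y to its left, z up, the work surface at z = 0. Lengths are in mm, angles in rad, forces in N, time in s.
With the tool pointing down it reaches from about 400 to 875 mm from the base axis. Payload 4.4 kg.
Tool frame: the origin (TCP) lies at the very end of the fingers, on their centre line; the grasp point (between the pads) lies 19 mm behind it; y points along the fingers, x is the direction in which the jaws open and shut, and the axes are right-handed (so a half turn about y gives the same grasp; the last joint's range is limited). The gripper opens to 85 mm and grips with 20 to 120 N. Pads are 22 mm wide; open, the fingers measure 114 mm over their backs; the gripper's body (76 mm by 85 mm) begins 54 mm behind the grasp point. The pads swing forward as they close: fully open they stand 13 mm farther back than shut.
Start: joints at [-1.327, 0.628, 0.038, 1.517, -0.027, 0.996, -0.02], TCP at [198.14, 619.078, 231.313] pointing down, gripper open.
Joint ranges: [-3.06, 3.06], [-0.37, 2.12], [-1.25, 1.32], [0.18, 2.47], [-1.1, 4.24], [0.23, 1.98], [-2.94, 2.94]. Speed limits (rad/s): [2.57, 2.57, 3.14, 3.14, 3.14, 3.14, 3.14].

### API

Orientations are given as [roll, pitch, yaw] about the fixed x, y, z axes, in that order (R = Rz(yaw) Ry(pitch) Rx(roll)).
In Python, from cell import readout, eyes, finish_job gives the robot as it stands. The module is installed in compiled form; this text tells all that it offers.
- The arm moves only by the tool apply_moves, never from a script. Its argument "commands" is a list that holds one entry, the list of rows, each a list of 6 numbers: the shift along the tool's x, y, z in units of 0.04 m (1.0 is 0.04 m), then the turn, a rotation vector about the tool's x, y, z in units of 5 degrees (1.0 is 5 degrees). A call has 1 to 8 rows; each row shifts and turns the pose as measured when the row begins, along the tool's axes as they then stand; what a row does not reach is not made up. A row lasts 1/12 s, in which the tool goes at most 41.7 mm and 7.16 degrees, less where a joint would pass 70% of its speed; a pose out of reach is approached as far as the arm can. A call with a number of a shift or a turn outside -1 to 1 is refused whole. A call with a gripper value outside its range is refused whole. "claw" is the finger opening in mm, from 0 to 85.4, set as the call begins (left out, the last holds). The fingers move at their own pace and stop on an object; the grip force is fixed at half the most. Time passes only in rows, so rows that do not move let the fingers close. It gives the time, the measured TCP pose, the force and the opening at its end, in the units of the state.
- readout.read_state(): the state, without advancing time (a new reading comes with each control period).
- eyes.get_image(name): name is "scene" or "top"; returns a dict with "image" (400x640x3 uint8, red, green, blue), "mtx" (3x3 intrinsics, pixels), "k1" (the pictures are not rectified: a ray, as slopes to the right and down, at radius r is drawn at 1 + k1 r^2 times it, then the intrinsics apply), "rvec" (rotation vector, rad) and "tvec" (3), from world to camera coordinates, as OpenCV has them. Camera axes: x right, y down, z forward; pixel columns grow to the right and rows downward; lengths in mm; the calibration is good to about 2 mm. A picture is of the moment at which its call begins. There is no depth.
- finish_job(): hands the job in, once; it reports no verdict.
The state is a dict: "clock": time; "qpos": joint angles; "qd": joint speeds; "tau": joint torques, N m; "eef_pos": TCP position; "tool_rot": TCP orientation; "force": force on the tool from outside, world axes, zero at the start; "torque": the same for the moment, N m; "width": finger opening in mm.
Only numpy, scipy, OpenCV 4.12 (cv2) and the standard library are available. Lean on these libraries where they do the work, as an engineer would, in place of code of your own. Each camera call takes 0.05 s, during which the arm holds its last target. There are 200 camera calls.

## Working session

There is one attempt and no reset: what is moved stays moved. The work goes in short steps, Python scripts to look and compute and a tool call to move; the robot and the scene stay as the last step left them, time stands still between calls to the robot, and variables do not carry over. Pictures are saved under pics/ and viewed, about 12 in all and at most 16, crops included, and the job is handed in when it is done.

Besides the shell and the picture viewer there is one more tool, called in YAML: its name, and indented under it one key for each argument. apply_moves: Moves the arm, as the interface text tells. Shifts and turns lie within -1 to 1; 1 stands for 0.04 m of shift or 5 degrees of turn. Its arguments: {"type":"object","properties":{"commands":{"type":"array"},"claw":{"type":"number"}},"required":["commands"]}

```bash
mkdir -p pics; cat > h.py <<'E'
import numpy as np, cv2, sys
from cell import readout, eyes
from scipy.spatial.transform import Rotation as R
def snap(cam,fn=None):
    d=eyes.get_image(cam); im=cv2.cvtColor(np.ascontiguousarray(d['image']),cv2.COLOR_RGB2BGR)
    if fn: cv2.imwrite('pics/'+fn,im)
    return d,im
def proj(d,P):
    Rm,_=cv2.Rodrigues(np.array(d['rvec'],float)); c=np.atleast_2d(P)@Rm.T+np.array(d['tvec'],float).ravel()
    s=c[:,:2]/c[:,2:]; s=s*(1+d['k1']*(s**2).sum(1,keepdims=True)); K=np.array(d['mtx'])
    return s@K[:2,:2].T+K[:2,2]
def unproj(d,uv,z):
    uv=np.atleast_2d(np.array(uv,float)); K=np.array(d['mtx']); s0=(uv-K[:2,2])@np.linalg.inv(K[:2,:2]).T; s=s0.copy()
    for _ in range(20): s=s0/(1+d['k1']*(s**2).sum(1,keepdims=True))
    Rm,_=cv2.Rodrigues(np.array(d['rvec'],float)); t=np.array(d['tvec'],float).ravel()
    o=-Rm.T@t; r=np.c_[s,np.ones(len(s))]@Rm
    return o+r*((z-o[2])/r[:,2])[:,None]
def st():
    s=readout.read_state(); print({k:np.round(s[k],3).tolist() for k in ('clock','eef_pos','tool_rot','force','width','qpos')}); return s
E
python3 - <<'E'
from h import *
s=st(); print(R.from_euler('xyz',s['tool_rot']).as_matrix().round(3))
for c in('scene','top'):
    d,im=snap(c,c+'0.png'); print(c,d['mtx'],d['k1'],d['rvec'],d['tvec'])
    Rm=cv2.Rodrigues(np.array(d['rvec']))[0]; print(-Rm.T@np.array(d['tvec']).ravel())
E
```

```text
{'clock': 0.0, 'eef_pos': [197.942, 618.468, 230.373], 'tool_rot': [-1.571, 0.002, 1.261], 'force': [-0.047, 0.564, -0.025], 'width': 85.384, 'qpos': [-1.327, 0.629, 0.038, 1.518, -0.027, 0.996, -0.02]}
[[ 0.305 -0.001 -0.952]
 [ 0.952 -0.002  0.305]
 [-0.002 -1.    -0.   ]]
scene [[424.92945424   0.         318.87377561]
 [  0.         424.92945424 195.1873507 ]
 [  0.           0.           1.        ]] -0.05969640663467334 [ 2.16950915  1.07578891 -0.41605944] [-337.86788318 -273.48406125 1677.02825071]
[1273.34868642 -566.4778414  1029.10542216]
top [[437.84249528   0.         323.29142913]
 [  0.         437.84249528 202.57277279]
 [  0.           0.           1.        ]] -0.06530821309456754 [ 2.19064857 -2.17367327  0.07925763] [  14.19987896  580.50301213 1475.7303555 ]
[ 468.40377756   14.92052649 1515.03819914]
```

View pics/top0.png

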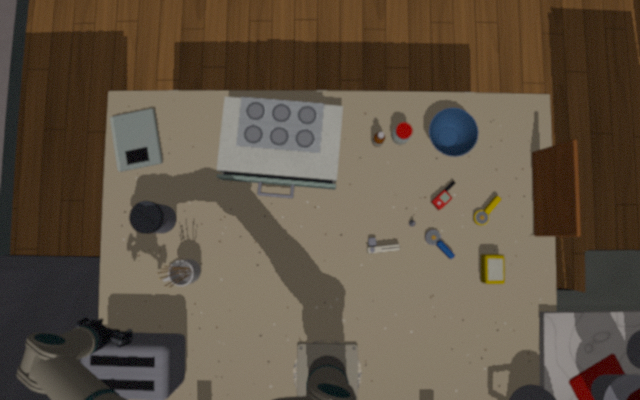

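View pics/scene0.png

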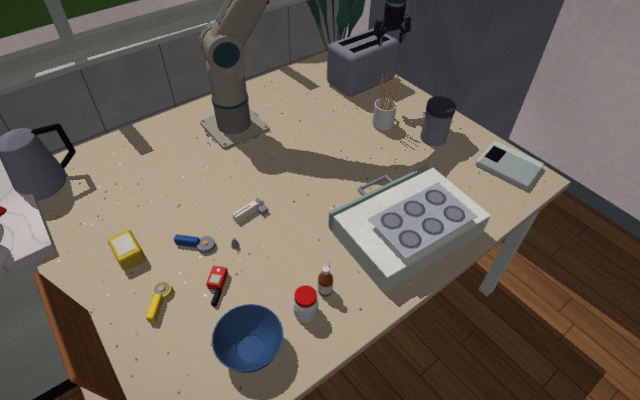

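Three tools are present: the white opener, the red thermometer and the blue cutter, with no green roller. The unit's front edge runs about (218,177) to (337,183), and its handle is at (276,190). The mug is at (180,272) and the canister at (148,217). I'll zoom in next.

```bash
python3 - <<'E'
from h import *
im=cv2.imread('pics/top0.png')
a=cv2.resize(im[160:210,205:350],None,fx=5.5,fy=5.5,interpolation=cv2.INTER_CUBIC)
b=cv2.resize(im[170:265,360:505],None,fx=5.5,fy=5.5,interpolation=cv2.INTER_CUBIC)[:,:797]
o=np.vstack([a[:,:797],b])
print(o.shape)
o=cv2.resize(np.clip(o*1.3,0,255).astype(np.uint8),None,fx=.75,fy=.75);cv2.imwrite('pics/crop0.png',o);print(o.shape)
E
```

```text
(797, 797, 3)
(598, 598, 3)
```

View pics/crop0.png

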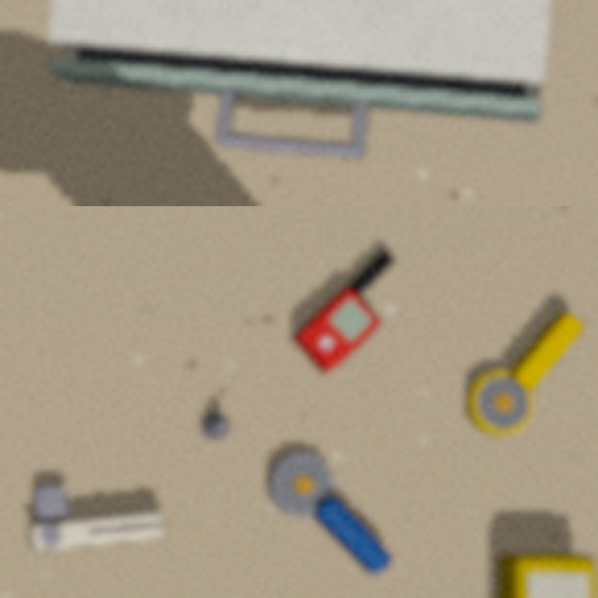

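```bash
cat >> h.py <<'E'
from scipy.optimize import minimize
BOX={'thermometer':(-30,32,-21,21,0,30),'cutter':(-20,55,-11,11,0,30),'opener':(-45,65,-11,11,0,30)}
def cmask(im,name):
    h=cv2.cvtColor(im,cv2.COLOR_BGR2HSV).astype(int); H,S,V=h[...,0],h[...,1],h[...,2]
    if name=='thermometer': m=((H<8)|(H>172))&(S>150)&(V>50)
    elif name=='cutter': m=(H>100)&(H<122)&(S>130)&(V>40)
    elif name=='opener': m=(S<62)&(V>150)&(H<40)
    elif name=='orange': m=(H>5)&(H<20)&(S>150)&(V>80)
    return m.astype(np.uint8)*255
def boxpts(name,p,z0=0):
    x0,x1,y0,y1,a,b=BOX[name]; P=np.array([[x,y,z] for x in(x0,x1) for y in(y0,y1) for z in(a,b)],float)
    c,s=np.cos(p[2]),np.sin(p[2]); return np.c_[P[:,:2]@np.array([[c,s],[-s,c]])+p[:2],P[:,2]+z0]
def fit(name,views,p0,z0=0,up=4,mfun=None):
    V=[]
    for d,im in views:
        u,v=proj(d,boxpts(name,p0,z0)).mean(0).astype(int); r=34
        x,y=max(u-r,0),max(v-r,0)
        big=cv2.resize(im[y:v+r,x:u+r],None,fx=up,fy=up,interpolation=cv2.INTER_LINEAR)
        m=cmask(big,name)
        n,lab,stt,_=cv2.connectedComponentsWithStats(m)
        k=1+np.argmax(stt[1:,4]); cs,_=cv2.findContours((lab==k).astype(np.uint8),cv2.RETR_EXTERNAL,cv2.CHAIN_APPROX_NONE)
        m=np.zeros_like(m); cv2.drawContours(m,cs,-1,255,-1); V.append((d,m>0,x,y))
    def cost(q):
        p=np.array(p0)+np.array(q)*[1,1,.02]; c=0
        for d,m,x,y in V:
            uv=(proj(d,boxpts(name,p,z0))-[x,y]+.5)*up-.5
            hull=cv2.convexHull(uv.astype(np.float32))[:,0]
            r=np.zeros(m.shape,np.uint8); cv2.fillConvexPoly(r,np.round(hull*16).astype(np.int32),1,shift=4)
            c+=1-(m&(r>0)).sum()/(m|(r>0)).sum()
        return c/len(V)
    best=None
    for s in(12,5,2):
        q0=[0,0,0] if best is None else best.x
        b=minimize(cost,q0,method='Nelder-Mead',options=dict(initial_simplex=np.array(q0)+np.r_[np.zeros((1,3)),s*np.eye(3)]))
        best=b if best is None or b.fun<best.fun else best
    return np.array(p0)+best.x*[1,1,.02],best.fun
E
cat > m0.py <<'E'
from h import *
T=(cv2im:=snap('top')); S=snap('scene')
d=T[0]
A=lambda c:(205+c[0]/4.125,160+c[1]/4.125)
B=lambda c:(360+c[0]/4.125,170+(c[1]-206)/4.125)
e=unproj(d,[A((50,45)),A((545,88))],80); print('edge',e.round(1),np.linalg.norm(e[0]-e[1]))
h=unproj(d,[A((222,142)),A((364,150))],61); print('handle',h.round(1),h.mean(0))
v=e[0]-e[1];v2=h[0]-h[1]; print('yaw of -y.. unit x yaw',np.degrees([np.arctan2(*(-v[[0,1]]*[1,-1])), np.arctan2(*(-v2[[0,1]]*[1,-1]))]))
print('dfront top',unproj(d,[A((55,65)),A((538,112))],76).round(1))
init={}
for n,a,b in(('thermometer',(310,353),(365,307)),('cutter',(322,503),(383,566)),('opener',(162,522),(35,535))):
    P=unproj(d,[B(a),B(b)],28); w=P[1]-P[0]; yaw=np.arctan2(w[1],w[0]); x0,x1=BOX[n][:2]
    mid=P.mean(0)[:2]-np.array([np.cos(yaw),np.sin(yaw)])*(x0+x1)/2
    p0=[*mid,yaw]
    for nm,vs in(('both',[T,S]),('top',[T]),('scene',[S])):
        p,c=fit(n,vs,p0); print(n,nm,p[:2].round(1),np.degrees(p[2]).round(1),round(c,3))
E
python3 m0.py
```

```text
edge [[678.7 371.9  80. ]
 [646.6 -26.5  80. ]] 399.7022548693936
handle [[603.1 234.2  61. ]
 [597.4 119.   61. ]] [600.24824906 176.60399016  61.        ]
yaw of -y.. unit x yaw [-4.60473602 -2.80410274]
dfront top [[663.1 368.4  76. ]
 [627.7 -21.1  76. ]]
thermometer both [ 594.8 -388.4] -41.9 0.362
thermometer top [ 596.2 -389.5] -53.5 0.525
thermometer scene [ 592.2 -387. ] -39.3 0.186
cutter both [ 435.7 -384.7] -128.4 0.397
cutter top [ 438.3 -384.6] -128.9 0.422
cutter scene [ 438.4 -391.4] -146.6 0.329
opener both [ 420.  -198.8] 83.6 0.85
opener top [ 420.2 -190.3] 83.3 0.788
opener scene [ 484.6 -261. ] 57.2 0.902
```

```bash
python3 - <<'E'
from h import *
for f,pts in(('top0.png',[('red',437,203),('red',443,202),('blu',446,250),('blu',442,246),('cream',385,248),('cream',392,247),('bench',400,215),('bench',420,230),('shad',395,243)]),('scene0.png',[('red',216,276),('red',222,272),('blu',185,240),('blu',190,241),('cream',245,213),('cream',240,216),('bench',250,250)])):
    im=cv2.imread('pics/'+f); h=cv2.cvtColor(im,cv2.COLOR_BGR2HSV)
    for n,x,y in pts: print(f,n,h[y,x])
E
```

```text
top0.png red [  0 110 151]
top0.png red [  3 159 143]
top0.png blu [107 186 114]
top0.png blu [106 187 113]
top0.png cream [ 19  27 133]
top0.png cream [ 16  26 128]
top0.png bench [ 18  57 138]
top0.png bench [ 18  56 137]
top0.png shad [17 49 94]
scene0.png red [ 65  25 174]
scene0.png red [  1 191 192]
scene0.png blu [109 184 118]
scene0.png blu [109 181 104]
scene0.png cream [20 32 97]
scene0.png cream [19 28 99]
scene0.png bench [ 19  54 175]
```

```bash
python3 - <<'E'
s=open('h.py').read()
s=s.replace("(S>150)&(V>50)","(S>115)&(V>40)").replace("m=(H>100)&(H<122)&(S>130)&(V>40)","m=(H>95)&(H<125)&(S>75)").replace("m=(S<62)&(V>150)&(H<40)","m=(S<42)&(V>70)&(H<45)")
open('h.py','w').write(s)
E
python3 m0.py | grep -v edge
python3 - <<'E'
from h import *
im=cv2.imread('pics/top0.png'); s=cv2.imread('pics/scene0.png')
o=[]
for n,c,c2 in(('thermometer',(443,197),(216,280)),('cutter',(440,243),(195,243)),('opener',(383,245),(250,210))):
    r=[]
    for i,q in((im,c),(s,c2)):
        b=cv2.resize(i[q[1]-28:q[1]+28,q[0]-28:q[0]+28],None,fx=3.5,fy=3.5); r+=[b,cv2.cvtColor(cmask(b,n),cv2.COLOR_GRAY2BGR)]
    o.append(np.hstack(r))
cv2.imwrite('pics/m.png',np.vstack(o))
E
```

```text
[646.6 -26.5  80. ]] 399.7022548693936
handle [[603.1 234.2  61. ]
 [597.4 119.   61. ]] [600.24824906 176.60399016  61.        ]
yaw of -y.. unit x yaw [-4.60473602 -2.80410274]
dfront top [[663.1 368.4  76. ]
 [627.7 -21.1  76. ]]
thermometer both [ 595.2 -388.6] -46.8 0.115
thermometer top [ 595.1 -388.5] -48.0 0.087
thermometer scene [ 593.5 -387.4] -43.1 0.131
cutter both [ 437.1 -387. ] -138.8 0.292
cutter top [ 436.1 -386.1] -131.2 0.294
cutter scene [ 437.6 -390.1] -143.0 0.259
opener both [ 427.6 -195.3] 95.4 0.284
opener top [ 427.3 -196.3] 96.1 0.31
opener scene [ 429.9 -194.6] 93.7 0.238
```

View pics/m.png

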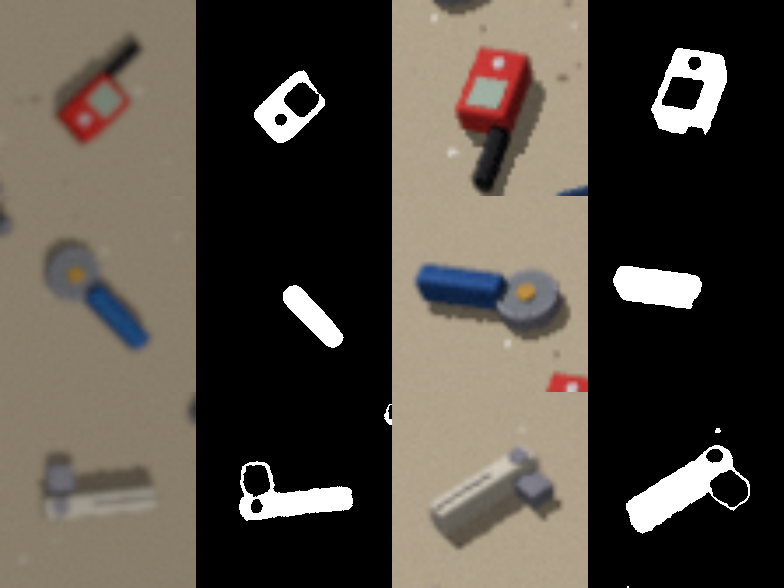

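The masks for all three tools are usable. I'll open the drawer first, so next comes a planner that prints the needed shifts.

```bash
cat >> h.py <<'E'
def plan(*wps):
    """wps: (x,y,z,yaw_deg of tool x); prints rows in move units, 8 per call"""
    s=st(); p=np.array(s['eef_pos'],float); Rm=R.from_euler('xyz',s['tool_rot']); rows=[]
    for w in wps:
        yw=np.radians(w[3]); g=R.from_matrix(np.c_[[np.cos(yw),np.sin(yw),0],[0,0,-1],[-np.sin(yw),np.cos(yw),0]])
        dv=np.array(w[:3])-p; rv=(g*Rm.inv()).as_rotvec()
        n=max(1,int(np.ceil(max(np.linalg.norm(dv)/38,np.degrees(np.linalg.norm(rv))/4.9))))
        for i in range(n):
            Q=R.from_rotvec(rv*i/n)*Rm; a=Q.inv().apply(dv/n)/40; b=Q.inv().apply(rv/n)/np.radians(5)
            rows.append([round(float(v),2)+0. for v in [*a,*b]])
        p=np.array(w[:3],float); Rm=g
    for i in range(0,len(rows),8): print(rows[i:i+8])
E
python3 - <<'E'
from h import *
d=eyes.get_image('top'); print(unproj(d,[(180,272),(148,217)],100).round())
plan((198,618,310,72.2),(585,175,160,-4.6))
E
```

```text
[[346. 480. 100.]
 [523. 591. 100.]]
{'clock': 0.35, 'eef_pos': [198.078, 618.958, 231.096], 'tool_rot': [-1.571, 0.0, 1.261], 'force': [0.238, -0.284, -0.037], 'width': 85.264, 'qpos': [-1.327, 0.629, 0.038, 1.518, -0.027, 0.996, -0.02]}
[[-0.01, -0.66, 0.0, 0.0, 0.0, 0.0], [-0.01, -0.66, 0.0, 0.0, 0.0, 0.0], [-0.01, -0.66, 0.0, 0.0, 0.0, 0.0], [-0.47, 0.23, -0.79, 0.0, 0.96, 0.0], [-0.41, 0.23, -0.82, 0.0, 0.96, 0.0], [-0.34, 0.23, -0.86, 0.0, 0.96, 0.0], [-0.26, 0.23, -0.88, 0.0, 0.96, 0.0], [-0.19, 0.23, -0.9, 0.0, 0.96, 0.0]]
[[-0.11, 0.23, -0.91, 0.0, 0.96, 0.0], [-0.04, 0.23, -0.92, 0.0, 0.96, 0.0], [0.04, 0.23, -0.92, 0.0, 0.96, 0.0], [0.12, 0.23, -0.91, 0.0, 0.96, 0.0], [0.19, 0.23, -0.9, 0.0, 0.96, 0.0], [0.27, 0.23, -0.88, 0.0, 0.96, 0.0], [0.34, 0.23, -0.85, 0.0, 0.96, 0.0], [0.41, 0.23, -0.82, 0.0, 0.96, 0.0]]
[[0.48, 0.23, -0.79, 0.0, 0.96, 0.0], [0.54, 0.23, -0.74, 0.0, 0.96, 0.0], [0.6, 0.23, -0.69, 0.0, 0.96, 0.0]]
```

apply_moves:
  commands:
    - [[0,-0.8,0,0,0,0],[0,-0.8,0,0,0,0],[0,-0.8,0,0,0,0],[-0.45,0,-0.8,0,1,0],[-0.4,0,-0.8,0,1,0],[-0.35,0,-0.85,0,1,0],[-0.25,0,-0.9,0,1,0],[-0.2,0,-0.9,0,1,0]]
  claw: 36

```text
clock: 1.02
eef_pos: [312.4, 484.1, 329.6]
tool_rot: [-1.563, 0.001, 0.827]
force: [0.4, 0.4, 0.2]
width: 35.9
```

apply_moves:
  commands:
    - [[-0.1,0,-0.9,0,1,0],[-0.05,0,-0.9,0,1,0],[0.05,0,-0.9,0,1,0],[0.1,0,-0.9,0,1,0],[0.2,0,-0.9,0,1,0],[0.25,0,-0.9,0,1,0],[0.35,0,-0.85,0,1,0],[0.4,0,-0.8,0,1,0]]

```text
clock: 1.68
eef_pos: [501.1, 244.4, 329.5]
tool_rot: [-1.562, 0.002, 0.094]
force: [1.3, 0.6, 0.2]
width: 35.9
```

```bash
python3 - <<'E'
from h import *
plan((600.5,177,110,-4.6))
E
```

```text
{'clock': 1.683, 'eef_pos': [501.103, 244.421, 329.549], 'tool_rot': [-1.562, 0.002, 0.094], 'force': [1.261, 0.604, 0.168], 'width': 35.947, 'qpos': [-0.776, 0.419, 0.413, 1.652, -0.194, 1.11, -0.214]}
[[0.33, 0.78, -0.28, -0.01, 0.29, -0.01], [0.34, 0.78, -0.27, -0.01, 0.29, -0.01], [0.35, 0.78, -0.26, -0.01, 0.29, -0.01], [0.35, 0.78, -0.25, -0.01, 0.29, -0.01], [0.36, 0.78, -0.24, -0.01, 0.29, -0.01], [0.36, 0.78, -0.23, -0.01, 0.29, -0.01], [0.37, 0.78, -0.22, -0.01, 0.29, -0.01]]
```

apply_moves:
  commands:
    - [[0.35,0.8,-0.3,-0.01,0.3,-0.01],[0.35,0.8,-0.3,-0.01,0.3,-0.01],[0.35,0.8,-0.3,-0.01,0.3,-0.01],[0.35,0.8,-0.25,-0.01,0.3,-0.01],[0.35,0.8,-0.25,-0.01,0.3,-0.01],[0.35,0.8,-0.25,-0.01,0.3,-0.01],[0.35,0.7,-0.2,-0.01,0.3,-0.01],[0,0,0,0,0,0]]

```text
clock: 2.35
eef_pos: [615.3, 158.5, 105.6]
tool_rot: [-1.565, -0.018, -0.117]
force: [-0.1, 0.7, -1.3]
width: 36.1
```

```bash
python3 - <<'E'
from h import *
plan((600.5,177,41,-4.6)); snap('top','t1.png')
im=snap('scene')[1]; cv2.imwrite('pics/s1.png',cv2.resize(im[100:260,280:500],None,fx=3.6,fy=3.6))
E
```

```text
{'clock': 2.35, 'eef_pos': [615.28, 158.503, 105.56], 'tool_rot': [-1.565, -0.018, -0.117], 'force': [-0.136, 0.725, -1.326], 'width': 36.086, 'qpos': [-0.508, 0.778, 0.356, 1.695, -0.379, 0.718, -0.08]}
[[-0.23, 0.8, 0.2, -0.03, -0.21, 0.11], [-0.21, 0.81, 0.21, -0.03, -0.21, 0.11]]
```

View pics/s1.png

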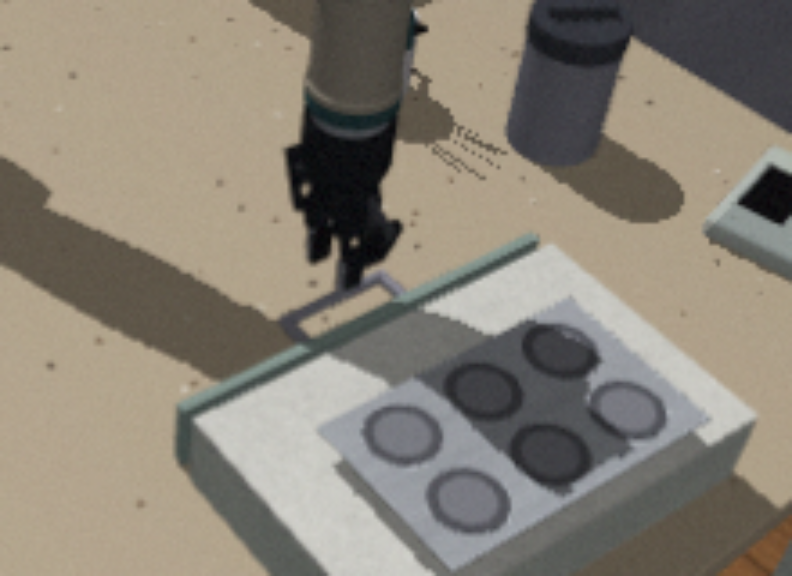

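The gripper is above the handle bar, slightly to its left and too far in. I'll correct that, then descend.

apply_moves:
  commands:
    - [[-0.4,0,0.4,-0.05,-0.42,0.2],[0,0,0,0,0,0]]

```text
clock: 2.62
eef_pos: [601.5, 181.5, 113.1]
tool_rot: [-1.563, -0.006, -0.074]
force: [-0.6, 1.9, -0.3]
width: 36.1
```

```bash
python3 - <<'E'
from h import *
plan((600.5,177,41,-4.6))
E
```

```text
{'clock': 2.617, 'eef_pos': [601.533, 181.455, 113.14], 'tool_rot': [-1.563, -0.006, -0.074], 'force': [-0.57, 1.889, -0.284], 'width': 36.101, 'qpos': [-0.543, 0.762, 0.349, 1.7, -0.368, 0.736, -0.084]}
[[-0.01, 0.9, -0.06, -0.05, 0.04, 0.04], [-0.01, 0.9, -0.06, -0.05, 0.04, 0.04]]
```

apply_moves:
  commands:
    - [[0,0.6,-0.05,-0.05,0.05,0.05],[0,0.6,0,-0.05,0,0.05],[0,0.5,0,0,0,0],[0,0,0,0,0,0]]

```text
clock: 2.95
eef_pos: [605.6, 189.4, 55.6]
tool_rot: [-1.56, -0.013, -0.068]
force: [-0.8, -0.4, 0.4]
width: 36.0
```

apply_moves:
  commands:
    - [[0,0,0,0,0,0],[0,0,0,0,0,0],[0,0,0,0,0,0],[0,0,0,0,0,0],[0,0,0,0,0,0]]
  claw: 0

```text
clock: 3.37
eef_pos: [605.2, 192.3, 60.1]
tool_rot: [-1.557, -0.016, -0.064]
force: [1.9, -0.2, -11.5]
width: 6.6
```

The fingers closed above the bar because they were too high. I'll reopen and go lower.

apply_moves:
  commands:
    - [[0,-0.5,0.2,0,0,0],[0,0,0.1,-0.1,0,0.1],[0,0,0,0,0,0],[0,0,0,0,0,0]]
  claw: 36

```text
clock: 3.7
eef_pos: [609.1, 204.9, 85.3]
tool_rot: [-1.563, -0.014, -0.064]
force: [-0.4, 0.4, 0.1]
width: 36.0
```

```bash
python3 - <<'E'
from h import *
plan((601,177,41,-4.6))
E
```

```text
{'clock': 3.7, 'eef_pos': [609.111, 204.877, 85.262], 'tool_rot': [-1.563, -0.014, -0.064], 'force': [-0.397, 0.37, 0.083], 'width': 35.995, 'qpos': [-0.565, 0.813, 0.336, 1.68, -0.385, 0.698, -0.097]}
[[-0.09, 0.55, -0.36, -0.04, 0.09, 0.08], [-0.08, 0.55, -0.36, -0.04, 0.09, 0.08]]
```

apply_moves:
  commands:
    - [[-0.15,0,-0.6,-0.05,0.1,0.1],[0,0.2,0,0,0.05,0.05],[0,0.45,0,0,0,0],[0,0.25,0,0,0,0],[0,0,0,0,0,0]]

```text
clock: 4.12
eef_pos: [604.0, 180.0, 50.2]
tool_rot: [-1.566, -0.006, -0.078]
force: [0.3, 0.2, 0.3]
width: 36.3
```

```bash
python3 - <<'E'
from h import *
plan((601,177,41,-4.6))
E
```

```text
{'clock': 4.117, 'eef_pos': [603.981, 179.972, 50.196], 'tool_rot': [-1.566, -0.006, -0.078], 'force': [0.275, 0.223, 0.319], 'width': 36.266, 'qpos': [-0.517, 0.851, 0.309, 1.721, -0.405, 0.625, -0.055]}
[[-0.07, 0.23, -0.08, -0.06, 0.02, 0.07]]
```

apply_moves:
  commands:
    - [[-0.07,0.28,-0.08,-0.05,0,0.05],[0,0.05,0,0,0,0]]

```text
clock: 4.28
eef_pos: [601.1, 176.4, 36.3]
tool_rot: [-1.571, -0.002, -0.079]
force: [-0.4, 0.4, 0.3]
width: 36.3
```

apply_moves:
  commands:
    - [[0,0,0,0,0,0],[0,0,0,0,0,0],[0,0,0,0,0,0],[0,0,0,0,0,0],[0,0,0,0,0,0]]
  claw: 0

```text
clock: 4.7
eef_pos: [601.6, 176.1, 36.0]
tool_rot: [-1.571, -0.003, -0.079]
force: [0.3, -0.8, -3.1]
width: 9.8
```

Gripped. Now I'll pull along tool -x.

apply_moves:
  commands:
    - [[-0.4,0,0,0,0,0],[-0.5,0,0,0,0,0],[-0.5,0,0,0,0,0],[-0.5,0,0,0,0,0],[-0.5,0,0,0,0,0],[-0.5,0,0,0,0,0],[-0.5,0,0,0,0,0],[-0.4,0,0,0,0,0]]

```text
clock: 5.37
eef_pos: [463.5, 187.1, 36.0]
tool_rot: [-1.569, -0.039, -0.082]
force: [2.9, -0.2, -4.8]
width: 9.8
```

```bash
python3 - <<'E'
from h import *
plan((438,189,36,-4.6))
E
```

```text
{'clock': 5.367, 'eef_pos': [463.516, 187.121, 35.956], 'tool_rot': [-1.569, -0.039, -0.082], 'force': [2.852, -0.186, -4.793], 'width': 9.797, 'qpos': [-0.602, 0.75, 0.224, 2.114, -0.492, 0.287, -0.049]}
[[-0.64, -0.03, -0.01, -0.02, -0.02, 0.44]]
```

apply_moves:
  commands:
    - [[-0.3,0,0,0,0,0.1],[-0.25,0,0,0,0,0.1],[-0.1,0,0,0,0,0]]

```text
clock: 5.62
eef_pos: [448.0, 188.4, 36.0]
tool_rot: [-1.568, -0.045, -0.085]
force: [6.1, -1.0, -13.7]
width: 10.0
```

```bash
python3 - <<'E'
from h import *
plan((435,189,36,-4.6))
E
```

```text
{'clock': 5.617, 'eef_pos': [447.975, 188.414, 36.023], 'tool_rot': [-1.568, -0.045, -0.085], 'force': [6.118, -1.009, -13.743], 'width': 10.042, 'qpos': [-0.617, 0.74, 0.216, 2.156, -0.528, 0.249, -0.032]}
[[-0.32, -0.01, -0.01, -0.03, -0.05, 0.52]]
```

```bash
python3 - <<'E'
from h import *
d,im=snap('top','t2.png'); s,im2=snap('scene','s2.png')
a=cv2.resize(im[150:250,200:350],None,fx=5,fy=5,interpolation=cv2.INTER_CUBIC);a=np.clip(a*1.3,0,255).astype(np.uint8)
cv2.imwrite('pics/c2.png',a)
E
```

```text
(no output)
```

View pics/c2.png

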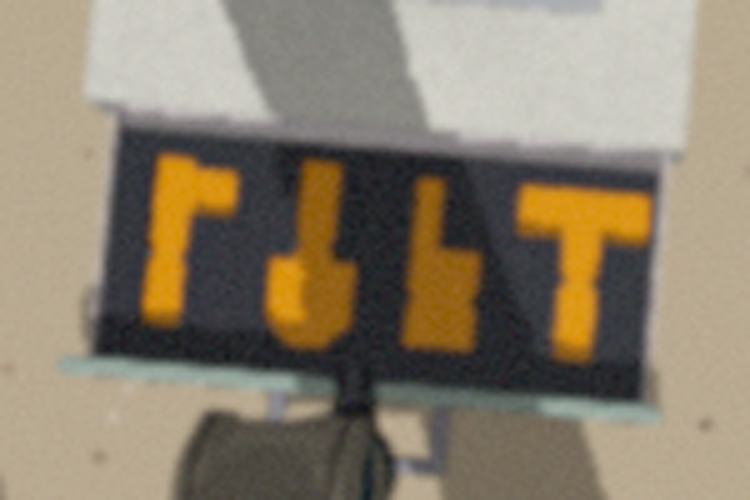

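```bash
python3 - <<'E'
from h import *
d=eyes.get_image('top')
Q=lambda *c:[(200+x/5,150+y/5) for x,y in c]
f=unproj(d,Q((60,360),(658,406)),76); e=unproj(d,Q((88,100),(690,150)),80); print(f.round(1),e.round(1))
u=e[0]-e[1];u/=np.linalg.norm(u); x=np.array([u[1],-u[0],0]); print('yaw',np.degrees(np.arctan2(x[1],x[0])),'dist',(e.mean(0)-f.mean(0))@x, 'front',e.mean(0))
E
```

```text
[[509.2 385.4  76. ]
 [482.3  -9.4  76. ]] [[681.8 370.4  80. ]
 [651.1 -29.4  80. ]]
yaw -4.389900792865744 dist 171.5108873359112 front [666.4255485  170.50157721  80.        ]
```

Pockets from left to right are opener, cutter, thermometer and roller, and the drawer is open about 166 mm. I'll release and lift away.

apply_moves:
  commands:
    - [[0,0,0,0,0,0],[0,0,0,0,0,0],[0,-0.5,0,0,0,0],[0,-0.9,0,0,0,0],[0,-0.9,0,0,0,0],[0,-0.9,0,0,0,0],[0,-0.9,0,0,0,0],[0,0,0,0,0,0]]
  claw: 34

```text
clock: 6.43
eef_pos: [439.2, 188.9, 205.6]
tool_rot: [-1.568, -0.034, -0.087]
force: [0.7, 0.3, -0.1]
width: 34.0
```

```bash
python3 - <<'E'
from h import *
plan((460,-100,200,-4.6),(440,-330,200,-46))
E
```

```text
{'clock': 6.433, 'eef_pos': [439.192, 188.948, 205.64], 'tool_rot': [-1.568, -0.034, -0.087], 'force': [0.71, 0.283, -0.114], 'width': 33.986, 'qpos': [-0.852, 0.455, 0.53, 2.05, -0.337, 0.688, -0.197]}
[[0.14, 0.02, -0.89, 0.0, -0.01, 0.05], [0.14, 0.02, -0.89, 0.0, -0.01, 0.05], [0.14, 0.02, -0.89, 0.0, -0.01, 0.05], [0.14, 0.02, -0.89, 0.0, -0.01, 0.05], [0.14, 0.02, -0.89, 0.0, -0.01, 0.05], [0.14, 0.02, -0.89, 0.0, -0.01, 0.05], [0.14, 0.02, -0.89, 0.0, -0.01, 0.05], [0.14, 0.02, -0.89, 0.0, -0.01, 0.05]]
[[0.0, 0.0, -0.64, 0.0, 0.92, 0.0], [0.05, 0.0, -0.64, 0.0, 0.92, 0.0], [0.1, 0.0, -0.63, 0.0, 0.92, 0.0], [0.15, 0.0, -0.62, 0.0, 0.92, 0.0], [0.2, 0.0, -0.61, 0.0, 0.92, 0.0], [0.25, 0.0, -0.59, 0.0, 0.92, 0.0], [0.29, 0.0, -0.57, 0.0, 0.92, 0.0], [0.34, 0.0, -0.54, 0.0, 0.92, 0.0]]
[[0.38, 0.0, -0.52, 0.0, 0.92, 0.0]]
```

apply_moves:
  commands:
    - [[0.1,0,-0.9,0,0,0.05],[0.1,0,-0.9,0,0,0.05],[0.1,0,-0.9,0,0,0.05],[0.1,0,-0.9,0,0,0.05],[0.1,0,-0.9,0,0,0.05],[0.1,0,-0.9,0,0,0.05],[0,0,-0.9,0,0,0.05],[0,0,-0.9,0,0,0.05]]
  claw: 60

```text
clock: 7.1
eef_pos: [441.4, -95.1, 206.9]
tool_rot: [-1.552, -0.001, -0.057]
force: [0.1, 0.0, -0.1]
width: 60.1
```

```bash
cat >> h.py <<'E'
from shapely.geometry import Polygon
E
sed -i '/shapely/d' h.py
cat >> h.py <<'E'
PK={'opener':[(-45,65,-11,11),(32,58,-41,-11)],'thermometer':[(-30,32,-21,21),(32,80,8,21)],'cutter':[(-20,55,-11,11),'disc'],'roller':[(-50,32,-10,10),(31,61,-42,42)]}
def polys(name,g):
    out=[]
    for q in PK[name]:
        if q=='disc': a=np.linspace(0,2*np.pi,40,endpoint=False); out.append(np.c_[-40+(27+g)*np.cos(a),(27+g)*np.sin(a)])
        else:
            x0,x1,y0,y1=q; n=8; out.append(np.array([(x0-g,y0-g),(x1+g,y0-g),(x1+g,y1+g),(x0-g,y1+g)],float))
    return out
def render(d,name,p,z,g,shape,x,y,up):
    c,s=np.cos(p[2]),np.sin(p[2]); r=np.zeros(shape,np.uint8)
    for P in polys(name,g):
        W=P@np.array([[c,s],[-s,c]])+p[:2]; uv=(proj(d,np.c_[W,np.full(len(W),z)])-[x,y]+.5)*up-.5
        cv2.fillConvexPoly(r,np.round(uv*16).astype(np.int32),1,shift=4)
    return r>0
def fitpocket(d,im,name,p0,up=4,yaw=None):
    u,v=proj(d,[[p0[0],p0[1],27]])[0].astype(int); x,y=u-40,v-40
    big=cv2.resize(im[y:v+40,x:u+40],None,fx=up,fy=up,interpolation=cv2.INTER_LINEAR); H=cv2.cvtColor(big,cv2.COLOR_BGR2HSV).astype(int)
    m=((H[...,0]>8)&(H[...,0]<25)&(H[...,1]>125)&(H[...,2]>45)).astype(np.uint8)
    n,lab,stt,cen=cv2.connectedComponentsWithStats(m); c0=(proj(d,[[p0[0],p0[1],27]])[0]-[x,y])*up
    k=min([i for i in range(1,n) if stt[i,4]>300],key=lambda i:np.linalg.norm(cen[i]-c0)); m=lab==k
    def cost(q):
        p=np.array([p0[0]+q[0],p0[1]+q[1],p0[2]+.02*q[2] if yaw is None else yaw])
        r=render(d,name,p,20,2.5,m.shape,x,y,up)&render(d,name,p,34,2.5,m.shape,x,y,up)
        return 1-(m&r).sum()/(m|r).sum()
    b=None
    for s in(8,3,1):
        q0=[0,0,0] if b is None else b.x
        b2=minimize(cost,q0,method='Nelder-Mead',options=dict(initial_simplex=np.array(q0)+np.r_[np.zeros((1,3)),s*np.eye(3)])); b=b2 if b is None or b2.fun<b.fun else b
    return np.array([p0[0]+b.x[0],p0[1]+b.x[1],p0[2]+.02*b.x[2]]),b.fun
E
cat > pk.py <<'E'
from h import *
d,im=snap('top','t3.png')
for n,c in(('opener',(165,240)),('cutter',(315,250)),('thermometer',(438,305)),('roller',(575,290))):
    w=unproj(d,[(200+c[0]/5,150+c[1]/5)],20)[0]
    p,f=fitpocket(d,im,n,[w[0],w[1],-.08]); print(n,p[:2].round(1),np.degrees(p[2]).round(1),round(f,3))
E
python3 pk.py; python3 m0.py|grep both; python3 - <<'E'
from h import *
plan((428,-185,120,5))
E
```

```text
opener [585.4 327.9] -4.3 0.164
cutter [590.3 226.7] -5.0 0.214
thermometer [555.8 139.8] -4.9 0.146
roller [567.5  46.3] -4.0 0.135
thermometer both [ 594.7 -388.5] -45.2 0.238
cutter both [ 437.1 -387. ] -138.7 0.294
opener both [ 430.4 -195.2] 96.2 0.519
{'clock': 7.25, 'eef_pos': [441.344, -97.016, 207.021], 'tool_rot': [-1.554, -0.002, -0.064], 'force': [-0.053, -0.487, 0.606], 'width': 59.943, 'qpos': [-0.19, 0.425, 0.494, 2.084, -0.333, 0.708, 0.459]}
[[-0.05, 0.53, -0.56, -0.05, -0.43, 0.01], [-0.07, 0.54, -0.56, -0.05, -0.43, 0.01], [-0.09, 0.54, -0.55, -0.05, -0.43, 0.01], [-0.11, 0.54, -0.55, -0.05, -0.43, 0.01]]
```

```bash
sed -i "s/        n,lab,stt,_=cv2.conn/        m=cv2.morphologyEx(m,cv2.MORPH_OPEN,np.ones((7,7)))\n        n,lab,stt,_=cv2.conn/" h.py
python3 - <<'E'
import h; from h import *
T=(snap('top')[0],cv2.imread('pics/top0.png'));S=(snap('scene')[0],cv2.imread('pics/scene0.png'))
for n,p0 in(('opener',[427,-195,1.66]),('thermometer',[595,-388.5,-.82]),('cutter',[437,-387,-2.36])):
  for w in ((None,) if n!='cutter' else (None,(-20,55,-9,9,0,26),(-16,55,-8,8,2,26))):
    if w: BOX[n]=w
    for nm,vs in(('both',[T,S]),('top',[T]),('scene',[S])):
        p,c=fit(n,vs,p0); print(n,w,nm,p[:2].round(1),np.degrees(p[2]).round(1),round(c,3))
E
```

```text
opener None both [ 427.4 -196.1] 96.4 0.204
opener None top [ 427.4 -195.5] 96.2 0.16
opener None scene [ 427.3 -195.1] 100.9 0.238
thermometer None both [ 594.4 -387.4] -45.3 0.369
thermometer None top [ 594.9 -388.5] -48.0 0.408
thermometer None scene [ 593.4 -387.4] -43.3 0.32
cutter None both [ 438.4 -384.2] -134.9 0.291
cutter None top [ 439.4 -384.1] -132.3 0.295
cutter None scene [ 438.9 -390.3] -144.3 0.261
cutter (-20, 55, -9, 9, 0, 26) both [ 437. -387.] -135.3 0.148
cutter (-20, 55, -9, 9, 0, 26) top [ 437.1 -386.9] -135.2 0.153
cutter (-20, 55, -9, 9, 0, 26) scene [ 435.4 -388.8] -137.0 0.134
cutter (-16, 55, -8, 8, 2, 26) both [ 438.5 -386.5] -136.6 0.097
cutter (-16, 55, -8, 8, 2, 26) top [ 438.6 -386.3] -136.7 0.089
cutter (-16, 55, -8, 8, 2, 26) scene [ 438.  -386.3] -136.4 0.099
```

apply_moves:
  commands:
    - [[-0.05,0.4,-0.55,-0.05,-0.4,0],[-0.1,0.4,-0.55,-0.05,-0.4,0],[-0.1,0.4,-0.55,-0.05,-0.4,0],[-0.1,0.4,-0.5,-0.05,-0.4,0],[0,0,0,0,0,0]]

```text
clock: 7.77
eef_pos: [431.8, -167.5, 139.2]
tool_rot: [-1.564, -0.006, 0.114]
force: [0.5, 0.5, 0.3]
width: 60.2
```

```bash
python3 - <<'E'
from h import *
plan((427,-195,70,5))
E
```

```text
{'clock': 7.767, 'eef_pos': [431.814, -167.505, 139.161], 'tool_rot': [-1.564, -0.006, 0.114], 'force': [0.537, 0.463, 0.252], 'width': 60.156, 'qpos': [0.07, 0.541, 0.354, 2.124, -0.376, 0.534, 0.819]}
[[-0.1, 0.86, -0.34, -0.04, 0.16, 0.03], [-0.1, 0.86, -0.34, -0.04, 0.16, 0.03]]
```

apply_moves:
  commands:
    - [[-0.1,0.6,-0.4,-0.05,0,0],[-0.05,0.6,-0.3,-0.05,0,0.05],[0,0.5,0,0,0,0],[0,0,0,0,0,0]]

```text
clock: 8.1
eef_pos: [433.3, -187.3, 69.3]
tool_rot: [-1.568, -0.004, 0.126]
force: [-0.1, 0.5, -0.2]
width: 59.9
```

```bash
python3 - <<'E'
from h import *
plan((427.5,-196,18,6.3))
E
```

```text
{'clock': 8.1, 'eef_pos': [433.35, -187.277, 69.325], 'tool_rot': [-1.568, -0.004, 0.126], 'force': [-0.064, 0.499, -0.222], 'width': 59.927, 'qpos': [0.187, 0.674, 0.244, 2.144, -0.445, 0.369, 0.923]}
[[-0.09, 0.64, -0.1, -0.02, 0.09, 0.02], [-0.09, 0.64, -0.1, -0.02, 0.09, 0.02]]
```

apply_moves:
  commands:
    - [[-0.15,0.5,-0.2,0,0.1,0],[-0.05,0.4,0,0,0.1,0],[0,0.2,0,0,0,0],[0,0,0,0,0,0]]

```text
clock: 8.43
eef_pos: [430.9, -188.1, 26.4]
tool_rot: [-1.563, -0.007, 0.119]
force: [-0.5, -0.7, -0.2]
width: 59.8
```

```bash
python3 - <<'E'
from h import *
plan((427.5,-196,17,6.3))
E
```

```text
{'clock': 8.433, 'eef_pos': [430.908, -188.102, 26.411], 'tool_rot': [-1.563, -0.007, 0.119], 'force': [-0.49, -0.67, -0.212], 'width': 59.757, 'qpos': [0.246, 0.754, 0.168, 2.163, -0.504, 0.26, 0.978]}
[[-0.11, 0.23, -0.19, -0.09, 0.11, 0.08]]
```

apply_moves:
  commands:
    - [[-0.05,0.2,-0.25,0,0.1,0],[0,0.1,-0.1,0,0,0],[0,0,0,0,0,0]]

```text
clock: 8.68
eef_pos: [433.8, -198.7, 16.7]
tool_rot: [-1.562, -0.011, 0.118]
force: [0.6, -0.1, -0.6]
width: 60.0
```

```bash
python3 - <<'E'
from h import *
plan((427.5,-196,17,6.3))
E
```

```text
{'clock': 8.683, 'eef_pos': [433.828, -198.669, 16.72], 'tool_rot': [-1.562, -0.011, 0.118], 'force': [0.563, -0.135, -0.597], 'width': 59.975, 'qpos': [0.272, 0.776, 0.16, 2.148, -0.525, 0.251, 1.016]}
[[-0.15, -0.01, 0.08, -0.1, 0.09, 0.12]]
```

apply_moves:
  commands:
    - [[-0.05,0,0,0,0.1,0],[0,0,0,0,0,0],[0,0,0,0,0,0],[0,0,0,0,0,0],[0,0,0,0,0,0],[0,0,0,0,0,0]]
  claw: 0

```text
clock: 9.18
eef_pos: [433.6, -196.8, 20.0]
tool_rot: [-1.562, -0.014, 0.111]
force: [-0.3, -0.6, -1.6]
width: 20.1
```

```bash
python3 - <<'E'
from h import *
plan((450,-190,100,6.3))
E
```

```text
{'clock': 9.183, 'eef_pos': [433.578, -196.79, 20.019], 'tool_rot': [-1.562, -0.014, 0.111], 'force': [-0.27, -0.58, -1.596], 'width': 20.11, 'qpos': [0.268, 0.769, 0.163, 2.154, -0.536, 0.251, 1.018]}
[[0.15, -0.66, 0.05, -0.03, 0.01, 0.05], [0.15, -0.66, 0.04, -0.03, 0.01, 0.05], [0.15, -0.67, 0.04, -0.03, 0.01, 0.05]]
```

apply_moves:
  commands:
    - [[0.15,-0.6,0,0,0,0.05],[0.15,-0.6,0,0,0,0.05],[0.15,-0.6,0,0,0,0.05],[0.15,-0.6,0,0,0,0.05],[0.15,-0.6,0,0,0,0],[0,0,0,0,0,0]]

```text
clock: 9.68
eef_pos: [461.5, -193.4, 143.1]
tool_rot: [-1.558, 0.011, 0.109]
force: [0.6, 0.0, -0.8]
width: 19.9
```

```bash
python3 - <<'E'
from h import *
plan((583.6,328,150,-94.5)); snap('scene','s4.png')
E
```

```text
{'clock': 9.683, 'eef_pos': [461.456, -193.435, 143.067], 'tool_rot': [-1.558, 0.011, 0.109], 'force': [0.644, 0.004, -0.761], 'width': 19.863, 'qpos': [0.065, 0.591, 0.417, 2.01, -0.399, 0.636, 0.858]}
[[0.21, 0.0, 0.6, 0.0, 0.96, -0.01], [0.16, 0.0, 0.62, 0.0, 0.96, -0.01], [0.11, 0.0, 0.63, 0.0, 0.96, -0.01], [0.06, 0.0, 0.64, 0.0, 0.96, -0.01], [0.0, 0.0, 0.64, 0.0, 0.96, -0.01], [-0.05, 0.0, 0.64, 0.0, 0.96, -0.01], [-0.1, 0.0, 0.63, 0.0, 0.96, -0.01], [-0.16, 0.0, 0.62, 0.0, 0.96, -0.01]]
[[-0.21, 0.0, 0.6, 0.0, 0.96, -0.01], [-0.26, 0.0, 0.58, 0.0, 0.96, -0.01], [-0.3, 0.0, 0.56, 0.0, 0.96, -0.01], [-0.35, 0.0, 0.53, 0.0, 0.96, -0.01], [-0.39, 0.0, 0.5, 0.0, 0.96, -0.01], [-0.43, 0.0, 0.47, 0.0, 0.96, -0.01], [-0.47, 0.0, 0.43, 0.0, 0.96, -0.01], [-0.51, -0.01, 0.39, 0.0, 0.96, -0.01]]
[[-0.54, -0.01, 0.34, 0.0, 0.96, -0.01], [-0.56, -0.01, 0.3, 0.0, 0.96, -0.01], [-0.59, -0.01, 0.25, 0.0, 0.96, -0.01], [-0.61, -0.01, 0.2, 0.0, 0.96, -0.01], [-0.62, -0.01, 0.15, 0.0, 0.96, -0.01]]
```

apply_moves:
  commands:
    - [[0.2,-0.05,0.6,0,0.95,0],[0.15,-0.05,0.6,0,0.95,0],[0.1,-0.05,0.65,0,0.95,0],[0.05,-0.05,0.65,0,0.95,0],[0,0,0.65,0,0.95,0],[-0.05,0,0.65,0,0.95,0],[-0.1,0,0.65,0,0.95,0],[-0.15,0,0.6,0,0.95,0]]

```text
clock: 10.4
eef_pos: [499.5, 7.3, 142.5]
tool_rot: [-1.58, 0.032, -0.603]
force: [0.8, -0.7, -1.7]
width: 20.3
```

apply_moves:
  commands:
    - [[-0.2,0,0.6,0,0.95,0],[-0.25,0,0.6,0,0.95,0],[-0.3,0,0.55,0,0.95,0],[-0.35,0,0.55,0,0.95,0],[-0.4,0,0.5,0,0.95,0],[-0.45,0,0.45,0,0.95,0],[-0.45,0,0.45,0,0.95,0],[-0.5,0,0.4,0,0.95,0]]

```text
clock: 11.07
eef_pos: [548.0, 211.0, 127.6]
tool_rot: [-1.625, 0.02, -1.305]
force: [0.6, 0.1, -1.2]
width: 20.3
```

```bash
python3 - <<'E'
from h import *
plan((583.6,328,120,-94.5))
E
```

```text
{'clock': 11.067, 'eef_pos': [547.952, 210.996, 127.614], 'tool_rot': [-1.625, 0.02, -1.305], 'force': [0.588, 0.126, -1.172], 'width': 20.33, 'qpos': [-0.886, 0.864, 0.864, 1.757, -0.797, 0.976, -0.98]}
[[-0.52, 0.03, 0.33, 0.13, 0.79, -0.02], [-0.54, 0.03, 0.29, 0.13, 0.79, -0.02], [-0.56, 0.04, 0.25, 0.13, 0.79, -0.02], [-0.57, 0.04, 0.21, 0.13, 0.79, -0.02], [-0.59, 0.04, 0.17, 0.13, 0.79, -0.02]]
```

apply_moves:
  commands:
    - [[-0.5,-0.05,0.35,0.15,0.8,0],[-0.55,-0.05,0.3,0.15,0.8,0],[-0.55,-0.05,0.25,0.15,0.8,0],[-0.55,0,0.2,0.15,0.8,0],[-0.5,0,0.15,0.1,0.7,0],[0,0,0,0,0,0]]

```text
clock: 11.57
eef_pos: [578.5, 332.3, 117.9]
tool_rot: [-1.585, 0.005, -1.662]
force: [0.2, 0.9, -2.3]
width: 20.2
```

```bash
python3 - <<'E'
from h import *
plan((583.6,328,100,-94.5))
E
```

```text
{'clock': 11.567, 'eef_pos': [578.499, 332.257, 117.863], 'tool_rot': [-1.585, 0.005, -1.662], 'force': [0.215, 0.909, -2.257], 'width': 20.199, 'qpos': [-1.034, 0.991, 0.951, 1.57, -0.898, 1.078, -1.496]}
[[0.1, 0.44, 0.14, 0.16, -0.15, -0.06]]
```

apply_moves:
  commands:
    - [[0.1,0.3,0.12,0.15,-0.15,-0.05],[0,0.1,0,0,0,0],[0,0,0,0,0,0]]

```text
clock: 11.82
eef_pos: [579.3, 327.0, 95.2]
tool_rot: [-1.579, -0.004, -1.647]
force: [0.8, 0.1, -2.1]
width: 20.0
```

```bash
python3 - <<'E'
from h import *
plan((583.6,328,54,-94.5))
a=snap('top')[1][150:250,200:350]; b=snap('scene')[1][120:240,290:470]
o=np.vstack([cv2.resize(a,(750,500))[:330],cv2.resize(b,(405,270)) if 0 else cv2.resize(b,(750,500))[100:370]])
cv2.imwrite('pics/c5.png',np.clip(o*1.2,0,255).astype(np.uint8)); print(o.shape)
E
```

```text
{'clock': 11.817, 'eef_pos': [579.273, 327.013, 95.153], 'tool_rot': [-1.579, -0.004, -1.647], 'force': [0.784, 0.082, -2.12], 'width': 19.98, 'qpos': [-1.026, 1.015, 0.932, 1.588, -0.915, 1.037, -1.463]}
[[-0.02, 0.51, 0.06, 0.05, 0.01, 0.02], [-0.02, 0.51, 0.06, 0.05, 0.01, 0.02]]
(600, 750, 3)
```

View pics/c5.png

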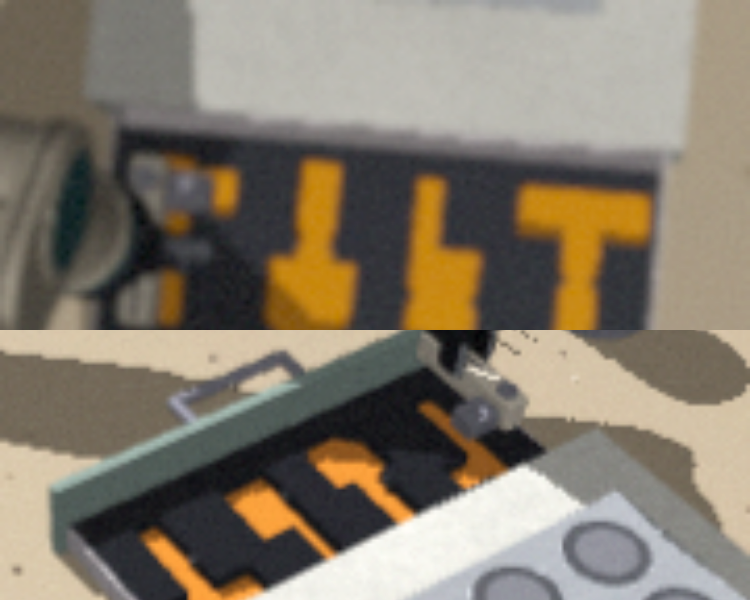

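The top view shows the opener's far end and crank (crop 185,187) above its pocket. I'll check them against the prediction.

```bash
cat >> h.py <<'E'
def tw(p,yaw,pts):
    c,s=np.cos(yaw),np.sin(yaw); P=np.array(pts,float); return np.c_[P[:,:2]@np.array([[c,s],[-s,c]])+p[:2],P[:,2]+p[2]]
E
python3 - <<'E'
from h import *
d=eyes.get_image('top'); e=eyes.get_image('scene')
yaw=-1.647+np.pi/2; pc=np.array([579.3,327.0])+1.8*np.array([np.cos(yaw),np.sin(yaw)]); z=95.2-20
P=tw([*pc,z],yaw,[(32,-41,20),(58,-41,20),(32,-11,20),(58,-11,20),(65,11,30),(65,-11,30),(-45,11,30),(-45,-11,30),(65,-11,0)])
print(((proj(d,P)-[200,150])*5).round(0).tolist()); print((((proj(e,P)-[290,120])*[750/180,500/120])-[0,100]+[0,330]).round(0).tolist())
E
```

```text
[[211.0, 206.0], [215.0, 167.0], [166.0, 203.0], [170.0, 163.0], [134.0, 148.0], [168.0, 151.0], [117.0, 316.0], [151.0, 319.0], [177.0, 156.0]]
[[448.0, 405.0], [470.0, 424.0], [477.0, 392.0], [498.0, 410.0], [527.0, 396.0], [506.0, 406.0], [437.0, 321.0], [416.0, 330.0], [500.0, 434.0]]
```

apply_moves:
  commands:
    - [[0,0.35,0.12,0.05,0,0],[0,0.25,0,0,0,0],[0,0,0,0,0,0]]

```text
clock: 12.27
eef_pos: [587.4, 326.4, 73.5]
tool_rot: [-1.568, -0.0, -1.649]
force: [-1.6, -0.1, -2.4]
width: 20.7
```

```bash
python3 - <<'E'
from h import *
plan((584,328,40,-94.5))
E
```

```text
{'clock': 12.267, 'eef_pos': [587.411, 326.445, 73.473], 'tool_rot': [-1.568, -0.0, -1.649], 'force': [-1.601, -0.133, -2.394], 'width': 20.66, 'qpos': [-1.011, 1.043, 0.912, 1.589, -0.945, 1.0, -1.444]}
[[-0.03, 0.84, -0.09, -0.03, 0.01, 0.0]]
```

apply_moves:
  commands:
    - [[-0.03,0.25,-0.1,0,0,0],[0,0.15,0,0,0,0],[0,0,0,0,0,0]]

```text
clock: 12.52
eef_pos: [583.1, 327.4, 55.1]
tool_rot: [-1.569, -0.001, -1.65]
force: [0.5, 0.2, -1.5]
width: 20.0
```

```bash
python3 - <<'E'
from h import *
plan((584,328,40,-94.5))
E
```

```text
{'clock': 12.517, 'eef_pos': [583.076, 327.428, 55.087], 'tool_rot': [-1.569, -0.001, -1.65], 'force': [0.543, 0.191, -1.461], 'width': 20.048, 'qpos': [-1.011, 1.061, 0.894, 1.605, -0.967, 0.971, -1.43]}
[[-0.02, 0.38, 0.02, -0.02, 0.0, 0.01]]
```

apply_moves:
  commands:
    - [[0,0.15,0.02,0,0,0],[0,0.12,0,0,0,0],[0,0.12,0,0,0,0]]

```text
clock: 12.77
eef_pos: [587.1, 325.6, 43.1]
tool_rot: [-1.562, -0.001, -1.65]
force: [-1.7, -0.8, 0.7]
width: 20.0
```

It slid in, since the bottom is now below the foam top. Next I'll press.

apply_moves:
  commands:
    - [[0,0.1,-0.03,0,0,0],[0,0.1,0,0,0,0],[0,0.1,0,0,0,0]]

```text
clock: 13.02
eef_pos: [593.3, 324.9, 39.3]
tool_rot: [-1.547, 0.002, -1.65]
force: [-2.8, -1.4, 22.0]
width: 20.3
```

apply_moves:
  commands:
    - [[0,-0.05,0,0,0,0],[0,0,0,0,0,0],[0,0,0,0,0,0],[0,-0.6,0,0,0,0],[0,-0.9,0,0,0,0],[0,-0.9,-0.3,0,0,0],[0,-0.5,-0.8,0,0,0],[0,0,-0.9,0,0,0]]
  claw: 45

```text
clock: 13.68
eef_pos: [514.2, 329.9, 155.9]
tool_rot: [-1.545, 0.001, -1.654]
force: [0.4, 0.3, 0.1]
width: 45.0
```

apply_moves:
  commands:
    - [[0.8,0,-0.5,0,-0.5,0],[0.9,0,-0.3,0,-0.5,0],[0.9,0,-0.3,0,-0.5,0],[0.9,0,-0.3,0,-0.5,0],[0.9,0,0,0,-0.5,0],[0.9,0,0,0,-0.5,0],[0.9,0,0,0,-0.5,0],[0.9,0,0,0,-0.5,0]]

```text
clock: 14.35
eef_pos: [466.8, 58.9, 148.6]
tool_rot: [-1.559, 0.004, -1.253]
force: [0.9, 0.4, -0.4]
width: 45.1
```

```bash
python3 - <<'E'
from h import *
plan((445,-370,140,-46.6))
a=snap('top','t6.png')[1][150:250,200:350]; b=snap('scene','s6.png')[1][120:240,290:470]
o=np.vstack([cv2.resize(a,(750,500))[:330],cv2.resize(b,(750,500))[50:320]])
cv2.imwrite('pics/c6.png',np.clip(o*1.2,0,255).astype(np.uint8))
E
python3 pk.py
```

```text
{'clock': 14.35, 'eef_pos': [466.81, 58.942, 148.595], 'tool_rot': [-1.559, 0.004, -1.253], 'force': [0.921, 0.35, -0.381], 'width': 45.093, 'qpos': [-0.735, 0.658, 0.854, 2.113, -0.795, 0.716, -0.601]}
[[0.83, 0.01, -0.32, -0.01, -0.42, 0.0], [0.82, 0.01, -0.35, -0.01, -0.42, 0.0], [0.81, 0.01, -0.38, -0.01, -0.42, 0.0], [0.79, 0.01, -0.41, -0.01, -0.42, 0.0], [0.78, 0.01, -0.44, -0.01, -0.42, 0.0], [0.76, 0.01, -0.47, -0.01, -0.42, 0.0], [0.74, 0.01, -0.5, -0.01, -0.42, 0.0], [0.73, 0.01, -0.52, -0.01, -0.42, 0.0]]
[[0.71, 0.01, -0.55, -0.01, -0.42, 0.0], [0.69, 0.02, -0.58, -0.01, -0.42, 0.0], [0.66, 0.02, -0.6, -0.01, -0.42, 0.0], [0.64, 0.02, -0.62, -0.01, -0.42, 0.0]]
opener [593.9 329.2] -4.6 1.0
cutter [600.6 226.3] -3.1 0.213
thermometer [563.4 139.3] -4.1 0.137
roller [577.8  45.6] -3.5 0.131
```

View pics/c6.png

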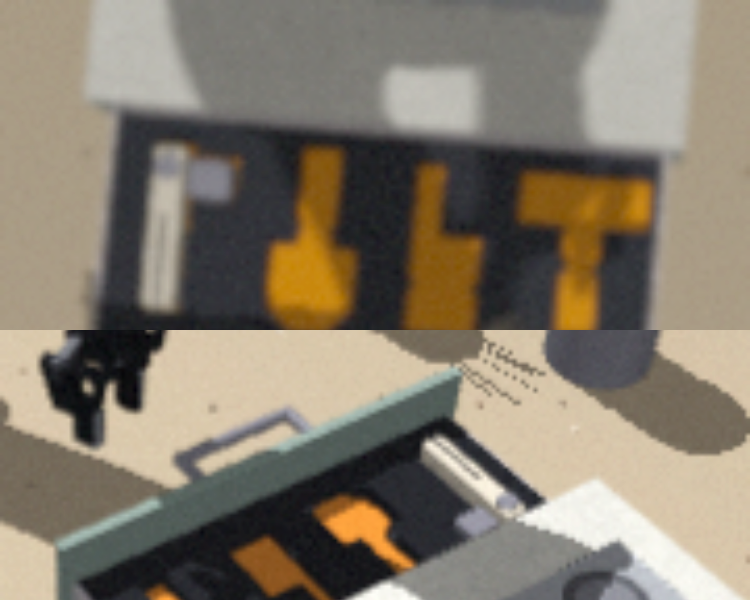

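The opener is down in its pocket, and the press pushed the drawer in by about 9 mm, leaving about 157 mm open, which is acceptable. The cutter is next.

```bash
sed -i "s/'cutter':(-20,55,-11,11,0,30)/'cutter':(-16,55,-8,8,2,26)/" h.py; cat > ft.py <<'E'
from h import *
vs=[snap('top'),snap('scene')]
for a in sys.argv[1:]:
    n,x,y,w=a.split(',')
    for vv in (vs,vs[:1],vs[1:]):
        p,c=fit(n,vv,[float(x),float(y),np.radians(float(w))]); print(n,p[:2].round(1),np.degrees(p[2]).round(1),round(c,3))
E
python3 ft.py cutter,438.4,-386.3,-136.6 thermometer,595,-388.5,-46.5
```

```text
cutter [ 438.5 -386.2] -136.5 0.095
cutter [ 439.4 -385.4] -136.6 0.087
cutter [ 437.5 -386.2] -136.3 0.098
thermometer [ 595.2 -388.2] -45.9 0.37
thermometer [ 594.  -387.8] -48.0 0.411
thermometer [ 593.3 -387.6] -42.9 0.322
```

apply_moves:
  commands:
    - [[0.8,0,-0.35,0,-0.4,0],[0.8,0,-0.35,0,-0.4,0],[0.8,0,-0.4,0,-0.4,0],[0.8,0,-0.4,0,-0.4,0],[0.8,0,-0.45,0,-0.4,0],[0.75,0,-0.45,0,-0.4,0],[0.75,0,-0.5,0,-0.4,0],[0.7,0,-0.5,0,-0.4,0]]
  claw: 60

```text
clock: 15.27
eef_pos: [458.2, -204.0, 138.6]
tool_rot: [-1.559, 0.017, -0.914]
force: [-0.2, -0.3, -0.2]
width: 59.8
```

```bash
python3 - <<'E'
from h import *
plan((438.4,-386.3,100,-46.6))
E
```

```text
{'clock': 15.267, 'eef_pos': [458.211, -204.009, 138.647], 'tool_rot': [-1.559, 0.017, -0.914], 'force': [-0.235, -0.312, -0.166], 'width': 59.802, 'qpos': [-0.068, 0.662, 0.685, 2.021, -0.673, 0.708, 0.14]}
[[0.66, 0.17, -0.64, -0.03, -0.23, -0.04], [0.65, 0.18, -0.65, -0.03, -0.23, -0.04], [0.64, 0.18, -0.66, -0.03, -0.23, -0.04], [0.62, 0.19, -0.67, -0.03, -0.23, -0.04], [0.61, 0.19, -0.69, -0.03, -0.23, -0.04]]
```

apply_moves:
  commands:
    - [[0.65,0.1,-0.65,-0.05,-0.25,-0.05],[0.65,0.1,-0.65,-0.05,-0.25,-0.05],[0.65,0.1,-0.65,-0.05,-0.2,-0.05],[0.6,0.1,-0.65,0,-0.2,-0.05],[0.5,0.1,-0.6,0,-0.2,0],[0,0,0,0,0,0]]

```text
clock: 15.77
eef_pos: [444.9, -382.6, 112.7]
tool_rot: [-1.573, -0.0, -0.796]
force: [0.0, 0.4, 0.0]
width: 60.1
```

```bash
python3 - <<'E'
from h import *
plan((434,-390.4,60,-46.5))
E
```

```text
{'clock': 15.767, 'eef_pos': [444.867, -382.572, 112.736], 'tool_rot': [-1.573, -0.0, -0.796], 'force': [0.037, 0.406, 0.039], 'width': 60.085, 'qpos': [0.291, 0.777, 0.612, 1.816, -0.627, 0.752, 0.446]}
[[-0.03, 0.66, -0.16, 0.01, 0.09, 0.0], [-0.02, 0.66, -0.16, 0.01, 0.09, 0.0]]
```

apply_moves:
  commands:
    - [[-0.03,0.6,-0.2,0,0.1,0],[-0.02,0.6,-0.1,0,0.1,0],[0,0.5,0,0,0,0],[0,0.2,0,0,0,0],[0,0,0,0,0,0]]

```text
clock: 16.18
eef_pos: [441.2, -383.4, 31.7]
tool_rot: [-1.571, 0.001, -0.804]
force: [0.6, 0.6, -0.2]
width: 60.3
```

```bash
python3 - <<'E'
from h import *
plan((434,-390.4,16,-46.5))
E
```

```text
{'clock': 16.183, 'eef_pos': [441.2, -383.381, 31.706], 'tool_rot': [-1.571, 0.001, -0.804], 'force': [0.622, 0.588, -0.235], 'width': 60.287, 'qpos': [0.359, 0.883, 0.507, 1.853, -0.725, 0.601, 0.526]}
[[0.0, 0.39, -0.25, 0.0, 0.09, -0.02]]
```

apply_moves:
  commands:
    - [[0,0.25,-0.2,0,0.1,0],[0,0.15,-0.05,0,0,0],[0,0,0,0,0,0]]

```text
clock: 16.43
eef_pos: [436.4, -387.8, 15.1]
tool_rot: [-1.57, 0.001, -0.807]
force: [0.1, 1.0, 0.0]
width: 60.0
```

apply_moves:
  commands:
    - [[0,0,0,0,0,0],[0,0,0,0,0,0],[0,0,0,0,0,0],[0,0,0,0,0,0],[0,0,0,0,0,0]]
  claw: 0

```text
clock: 16.85
eef_pos: [437.6, -388.9, 17.5]
tool_rot: [-1.57, -0.002, -0.807]
force: [0.6, 0.1, -1.0]
width: 19.9
```

```bash
python3 - <<'E'
from h import *
plan((450,-360,150,-46.5))
E
```

```text
{'clock': 16.85, 'eef_pos': [437.596, -388.85, 17.462], 'tool_rot': [-1.57, -0.002, -0.807], 'force': [0.62, 0.089, -1.043], 'width': 19.923, 'qpos': [0.384, 0.902, 0.483, 1.856, -0.744, 0.57, 0.55]}
[[-0.07, -0.83, 0.18, 0.0, 0.01, 0.01], [-0.08, -0.83, 0.18, 0.0, 0.01, 0.01], [-0.08, -0.83, 0.18, 0.0, 0.01, 0.01], [-0.08, -0.83, 0.18, 0.0, 0.01, 0.01]]
```

apply_moves:
  commands:
    - [[0,-0.7,0.1,0,0,0],[0,-0.8,0.1,0,0,0],[0,-0.8,0.1,0,0,0],[0,-0.8,0.1,0,-0.5,0],[0,-0.5,0.1,0,-1,0],[0,0,0,0,-1,0],[0,0,0,0,-1,0],[0,0,0,0,-1,0]]

```text
clock: 17.52
eef_pos: [451.5, -373.5, 168.2]
tool_rot: [-1.571, -0.001, -0.4]
force: [0.1, -0.9, -2.3]
width: 20.1
```

```bash
python3 - <<'E'
from h import *
plan((603,226,135,85.6))
E
```

```text
{'clock': 17.517, 'eef_pos': [451.523, -373.454, 168.244], 'tool_rot': [-1.571, -0.001, -0.4], 'force': [0.062, -0.884, -2.322], 'width': 20.06, 'qpos': [0.296, 0.677, 0.564, 1.777, -0.474, 0.825, 0.689]}
[[-0.1, 0.04, 0.66, 0.0, -0.94, 0.0], [-0.05, 0.04, 0.67, 0.0, -0.94, 0.0], [0.01, 0.04, 0.67, 0.0, -0.94, 0.0], [0.06, 0.04, 0.67, 0.0, -0.94, 0.0], [0.12, 0.04, 0.66, 0.0, -0.94, 0.0], [0.17, 0.04, 0.65, 0.0, -0.94, 0.0], [0.23, 0.04, 0.63, 0.0, -0.94, 0.0], [0.28, 0.04, 0.61, 0.0, -0.94, 0.0]]
[[0.33, 0.04, 0.59, 0.0, -0.94, 0.0], [0.37, 0.04, 0.56, 0.0, -0.94, 0.0], [0.42, 0.04, 0.53, 0.0, -0.94, 0.0], [0.46, 0.04, 0.49, 0.0, -0.94, 0.0], [0.5, 0.04, 0.45, 0.0, -0.94, 0.0], [0.53, 0.04, 0.41, 0.0, -0.94, 0.0], [0.57, 0.04, 0.36, 0.0, -0.94, 0.0], [0.59, 0.04, 0.32, 0.0, -0.94, 0.0]]
[[0.62, 0.04, 0.27, 0.0, -0.94, 0.0], [0.64, 0.04, 0.21, 0.0, -0.94, 0.0], [0.65, 0.04, 0.16, 0.0, -0.94, 0.0], [0.66, 0.04, 0.11, 0.0, -0.94, 0.0], [0.67, 0.04, 0.05, 0.0, -0.94, 0.0], [0.67, 0.04, 0.0, 0.0, -0.94, 0.0], [0.67, 0.04, -0.06, 0.0, -0.94, 0.0]]
```

apply_moves:
  commands:
    - [[-0.1,0,0.65,0,-0.95,0],[-0.05,0,0.65,0,-0.95,0],[0,0,0.65,0,-0.95,0],[0.05,0,0.65,0,-0.95,0],[0.1,0,0.65,0,-0.95,0],[0.15,0,0.65,0,-0.95,0],[0.25,0,0.65,0,-0.95,0],[0.3,0,0.6,0,-0.95,0]]

```text
clock: 18.18
eef_pos: [498.2, -168.2, 169.6]
tool_rot: [-1.581, -0.001, 0.282]
force: [0.4, -0.1, -0.9]
width: 20.0
```

apply_moves:
  commands:
    - [[0.35,0,0.6,0,-0.95,0],[0.35,0,0.55,0,-0.95,0],[0.4,0,0.55,0,-0.95,0],[0.45,0,0.5,0,-0.95,0],[0.5,0,0.45,0,-0.95,0],[0.55,0,0.4,0,-0.95,0],[0.55,0,0.35,0,-0.95,0],[0.6,0,0.3,0,-0.95,0]]

```text
clock: 18.85
eef_pos: [542.2, 52.5, 168.9]
tool_rot: [-1.58, 0.006, 0.978]
force: [0.0, 0.3, -0.8]
width: 20.6
```

```bash
python3 - <<'E'
from h import *
plan((603,226,135,85.6))
E
```

```text
{'clock': 18.85, 'eef_pos': [542.207, 52.537, 168.902], 'tool_rot': [-1.58, 0.006, 0.978], 'force': [0.035, 0.274, -0.812], 'width': 20.648, 'qpos': [-0.308, 0.569, 0.23, 1.886, -0.175, 0.703, 0.998]}
[[0.64, 0.12, 0.17, 0.01, -0.85, -0.01], [0.65, 0.12, 0.12, 0.01, -0.85, -0.01], [0.65, 0.12, 0.07, 0.01, -0.85, -0.01], [0.66, 0.12, 0.02, 0.01, -0.85, -0.01], [0.66, 0.12, -0.03, 0.01, -0.85, -0.01], [0.65, 0.12, -0.07, 0.01, -0.85, -0.01], [0.65, 0.12, -0.12, 0.01, -0.85, -0.01]]
```

apply_moves:
  commands:
    - [[0.65,0.1,0.15,0,-0.85,0],[0.65,0.1,0.1,0,-0.85,0],[0.65,0.1,0.05,0,-0.85,0],[0.65,0.1,0,0,-0.85,0],[0.65,0.1,-0.05,0,-0.85,0],[0.6,0.1,-0.1,0,-0.85,0],[0.4,0.1,-0.1,0,-0.7,0],[0,0,0,0,0,0]]

```text
clock: 19.52
eef_pos: [603.8, 229.1, 138.7]
tool_rot: [-1.577, 0.005, 1.52]
force: [-0.2, 1.2, -1.7]
width: 20.6
```

```bash
python3 - <<'E'
from h import *
plan((603,226,90,85.6))
E
```

```text
{'clock': 19.517, 'eef_pos': [603.848, 229.081, 138.706], 'tool_rot': [-1.577, 0.005, 1.52], 'force': [-0.199, 1.158, -1.731], 'width': 20.566, 'qpos': [-0.458, 0.726, 0.081, 1.621, -0.065, 0.795, 1.168]}
[[-0.04, 0.61, 0.01, 0.03, 0.15, -0.03], [-0.04, 0.61, 0.01, 0.03, 0.15, -0.03]]
```

apply_moves:
  commands:
    - [[-0.05,0.5,0,0,0.25,-0.05],[-0.03,0.4,0,0,0.1,0],[0,0.2,0,0,0,0],[0,0,0,0,0,0]]

```text
clock: 19.85
eef_pos: [603.6, 225.0, 93.7]
tool_rot: [-1.577, 0.002, 1.486]
force: [0.0, -0.5, -1.4]
width: 20.7
```

```bash
python3 - <<'E'
from h import *
plan((603,226,56,85.6))
d,a=snap('top'); e,b=snap('scene')
a=a[150:250,200:350]; b=b[120:240,290:470]
o=np.vstack([cv2.resize(a,(750,500))[:330],cv2.resize(b,(750,500))[50:320]])
cv2.imwrite('pics/c7.png',np.clip(o*1.2,0,255).astype(np.uint8))
s=readout.read_state(); yaw=s['tool_rot'][2]-np.pi/2; p=np.array(s['eef_pos'])-[2.4*np.cos(yaw),2.4*np.sin(yaw),17.5]
P=tw(p,yaw,[(-40,0,18),(-67,0,18),(55,11,30),(55,-11,30),(55,0,30)])
print(((proj(d,P)-[200,150])*5).round(0).tolist()); print((((proj(e,P)-[290,120])*[750/180,500/120])+[0,280]).round(0).tolist())
E
```

```text
{'clock': 19.85, 'eef_pos': [603.597, 225.008, 93.696], 'tool_rot': [-1.577, 0.002, 1.486], 'force': [0.007, -0.478, -1.374], 'width': 20.692, 'qpos': [-0.451, 0.782, 0.081, 1.655, -0.081, 0.703, 1.154]}
[[0.02, 0.94, 0.02, 0.08, -0.1, -0.02]]
[[293.0, 279.0], [289.0, 320.0], [289.0, 131.0], [322.0, 134.0], [305.0, 132.0]]
[[357.0, 450.0], [336.0, 431.0], [447.0, 504.0], [425.0, 515.0], [436.0, 510.0]]
```

View pics/c7.png

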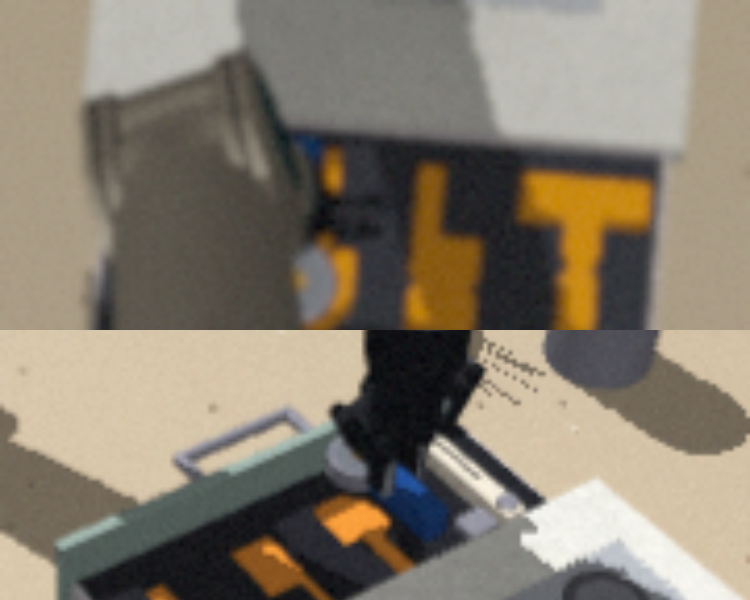

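The held cutter agrees with the prediction: wheel centre about (293,282), handle end about (310,135). I'll descend.

apply_moves:
  commands:
    - [[0.03,0.4,0,0.08,-0.1,0],[0,0.3,0,0,0,0],[0,0.15,0,0,0,0],[0,0,0,0,0,0]]

```text
clock: 20.28
eef_pos: [607.4, 226.3, 61.3]
tool_rot: [-1.577, -0.002, 1.494]
force: [0.2, -0.2, -2.0]
width: 20.3
```

```bash
python3 - <<'E'
from h import *
plan((603,226.1,37.5,85.6))
E
```

```text
{'clock': 20.283, 'eef_pos': [607.358, 226.302, 61.284], 'tool_rot': [-1.577, -0.002, 1.494], 'force': [0.209, -0.183, -1.965], 'width': 20.316, 'qpos': [-0.442, 0.831, 0.07, 1.658, -0.084, 0.649, 1.165]}
[[-0.01, 0.59, 0.11, 0.07, 0.0, 0.02]]
```

apply_moves:
  commands:
    - [[0,0.1,0.12,0.07,0,0],[0,0.1,0.02,0,0,0],[0,0,0,0,0,0]]

```text
clock: 20.53
eef_pos: [601.1, 226.5, 51.9]
tool_rot: [-1.57, -0.001, 1.494]
force: [-0.6, 0.7, -1.3]
width: 20.3
```

apply_moves:
  commands:
    - [[0,0.15,0.03,0,0,0],[0,0.12,0.03,0,0,0]]

```text
clock: 20.7
eef_pos: [603.9, 225.9, 47.1]
tool_rot: [-1.58, -0.003, 1.492]
force: [0.9, -2.4, 5.6]
width: 20.2
```

apply_moves:
  commands:
    - [[0,0.12,0.03,0.05,0,0],[0,0.12,0.03,0,0,0],[0,0.1,0.02,0,0,0]]

```text
clock: 20.95
eef_pos: [603.9, 224.1, 36.6]
tool_rot: [-1.582, -0.003, 1.49]
force: [-4.1, -6.0, 37.2]
width: 20.6
```

apply_moves:
  commands:
    - [[0,-0.06,0,0,0,0],[0,0,0,0,0,0],[0,0,0,0,0,0],[0,-0.6,0,0,0,0],[0,-0.9,0,0,0,0],[0,-0.9,0.4,0,0,0],[0,-0.5,0.9,0,0,0],[0,0,0.9,0,0,0]]
  claw: 42

```text
clock: 21.62
eef_pos: [517.6, 232.5, 152.9]
tool_rot: [-1.583, -0.005, 1.486]
force: [-1.1, 1.4, 0.3]
width: 41.8
```

apply_moves:
  commands:
    - [[-0.8,0,0.5,0,0.5,0],[-0.9,0,0.2,0,0.5,0],[-0.9,0,0,0,0.5,0],[-0.9,0,0,0,0.5,0],[-0.9,0,0,0,0.5,0],[-0.9,0,0,0,0.5,0],[-0.9,0,0,0,0.5,0],[-0.9,0,0,0,0.5,0]]

```text
clock: 22.28
eef_pos: [415.2, -31.6, 149.3]
tool_rot: [-1.578, -0.022, 1.154]
force: [1.5, -0.8, 0.1]
width: 42.1
```

```bash
python3 - <<'E'
from h import *
plan((595,-388,120,43.5))
a=snap('top','t8.png')[1][150:250,200:350]; b=snap('scene','s8.png')[1][120:240,290:470]
o=np.vstack([cv2.resize(a,(750,500))[:330],cv2.resize(b,(750,500))[50:320]])
cv2.imwrite('pics/c8.png',np.clip(o*1.2,0,255).astype(np.uint8))
E
python3 pk.py | tail -2; python3 ft.py thermometer,595,-388.5,-46.5
```

```text
{'clock': 22.283, 'eef_pos': [415.242, -31.639, 149.342], 'tool_rot': [-1.578, -0.022, 1.154], 'force': [1.521, -0.766, 0.115], 'width': 42.111, 'qpos': [-0.061, 0.447, 0.115, 2.237, -0.155, 0.451, 1.336]}
[[-0.58, 0.06, -0.7, 0.0, 0.41, 0.02], [-0.55, 0.06, -0.72, 0.0, 0.41, 0.02], [-0.52, 0.06, -0.74, 0.0, 0.41, 0.02], [-0.5, 0.06, -0.76, 0.0, 0.41, 0.02], [-0.47, 0.06, -0.78, 0.0, 0.41, 0.02], [-0.44, 0.06, -0.79, 0.0, 0.41, 0.02], [-0.41, 0.06, -0.81, 0.0, 0.41, 0.02], [-0.38, 0.06, -0.82, 0.0, 0.41, 0.02]]
[[-0.35, 0.07, -0.84, 0.0, 0.41, 0.02], [-0.32, 0.07, -0.85, 0.0, 0.41, 0.02], [-0.29, 0.07, -0.86, 0.0, 0.41, 0.02]]
thermometer [568.2 138.6] -5.6 0.15
roller [581.   44.9] -4.1 0.134
thermometer [ 594.6 -387.9] -44.7 0.371
thermometer [ 594.2 -387.8] -48.1 0.414
thermometer [ 593.1 -387.7] -43.0 0.32
```

View pics/c8.png

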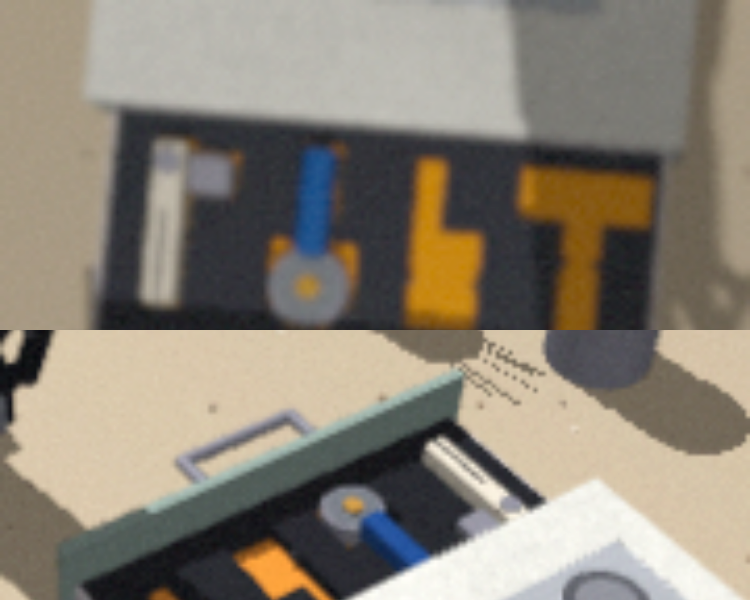

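```bash
cat >> h.py <<'E'
def tri(uvt,uvs):
    d,e=eyes.get_image('top'),eyes.get_image('scene'); A=[]
    for c,uv in((d,uvt),(e,uvs)):
        a,b=unproj(c,[uv],0)[0],unproj(c,[uv],100)[0]; A.append((a,(b-a)/np.linalg.norm(b-a)))
    (p,u),(q,v)=A; M=np.c_[u,-v]; t=np.linalg.lstsq(M,q-p,rcond=None)[0]; P,Q=p+t[0]*u,q+t[1]*v; return (P+Q)/2,np.linalg.norm(P-Q)
E
python3 - <<'E'
from h import *
def orange(im,x,y,r):
    b=cv2.resize(im[y-r:y+r,x-r:x+r],None,fx=4,fy=4); H=cv2.cvtColor(b,cv2.COLOR_BGR2HSV).astype(int); m=(H[...,0]>8)&(H[...,0]<25)&(H[...,1]>100)&(H[...,2]>90)
    yy,xx=np.nonzero(m); return ((xx.mean()+.5)/4-.5+x-r,(yy.mean()+.5)/4-.5+y-r)
a,b=cv2.imread('pics/t8.png'),cv2.imread('pics/s8.png')
ta=orange(a,261,207,4); sb=orange(b,375,173,4); print(ta,sb,tri(ta,sb))
# same on the bench at start (hub at known height)
a,b=cv2.imread('pics/top0.png'),cv2.imread('pics/scene0.png')
ta=orange(a,434,237,4); sb=orange(b,207,244,5); print(ta,sb,tri(ta,sb))
# opener: bar cream blob fit z
T=(eyes.get_image('top'),cv2.imread('pics/t8.png'));S=(eyes.get_image('scene'),cv2.imread('pics/s8.png'))
for z0 in (14,20,26,32):
    print(z0,fit('opener',[T,S],[597.5,328.5,-.077],z0), fit('cutter',[T,S],[604,226,-.077],z0))
E
```

```text
(np.float64(261.01785714285717), np.float64(206.859375)) (np.float64(374.34108040201005), np.float64(173.625)) (array([563.35707205, 229.87550488,  37.7832612 ]), np.float64(1.129156451919202))
(np.float64(433.28636363636366), np.float64(237.0284090909091)) (np.float64(204.8375850340136), np.float64(242.06972789115648)) (array([ 465.14366299, -359.01445809,   17.742858  ]), np.float64(0.6673241066903218))
14 (array([693.22706908, 296.80621392,  -1.6565843 ]), np.float64(0.7198820453388299)) (array([ 5.99789845e+02,  2.30422478e+02, -2.26437462e-02]), np.float64(0.33477913184486024))
20 (array([693.06195243, 309.56596038,   1.49274489]), np.float64(0.6973057521529972)) (array([6.00305814e+02, 2.27442127e+02, 1.67135742e-02]), np.float64(0.2738712895372012))
26 (array([696.48863458, 315.42977311,   1.47967437]), np.float64(0.6907217628775846)) (array([ 6.01107497e+02,  2.26161619e+02, -2.31356049e-02]), np.float64(0.2602662051207584))
32 (array([696.98647209, 305.73087929,  -1.69429904]), np.float64(0.6758602706543342)) (array([ 6.00133093e+02,  2.24633271e+02, -6.39407710e-02]), np.float64(0.27532645538169076))
```

The hub rose exactly 20 mm from bench to pocket, so the cutter is seated. The drawer is still about 154 mm open. The thermometer is next.

apply_moves:
  commands:
    - [[-0.55,0,-0.7,0,0.4,0],[-0.55,0,-0.7,0,0.4,0],[-0.5,0,-0.75,0,0.4,0],[-0.5,0,-0.75,0,0.4,0],[-0.45,0,-0.8,0,0.4,0],[-0.45,0,-0.8,0,0.4,0],[-0.4,0,-0.8,0,0.4,0],[-0.4,0,-0.8,0,0.4,0]]
  claw: 76

```text
clock: 23.5
eef_pos: [554.8, -278.8, 143.7]
tool_rot: [-1.56, -0.025, 0.895]
force: [0.7, -0.0, 0.1]
width: 75.9
```

```bash
python3 - <<'E'
from h import *
plan((595,-388.5,90,43))
E
```

```text
{'clock': 23.5, 'eef_pos': [554.799, -278.849, 143.744], 'tool_rot': [-1.56, -0.025, 0.895], 'force': [0.694, -0.019, 0.138], 'width': 75.942, 'qpos': [0.333, 0.697, 0.169, 1.684, -0.191, 0.783, 1.495]}
[[-0.39, 0.32, -0.63, -0.04, 0.42, 0.07], [-0.36, 0.32, -0.64, -0.04, 0.42, 0.07], [-0.34, 0.33, -0.65, -0.04, 0.42, 0.07], [-0.31, 0.33, -0.66, -0.04, 0.42, 0.07]]
```

apply_moves:
  commands:
    - [[-0.4,0.25,-0.65,-0.05,0.45,0.07],[-0.35,0.25,-0.65,-0.05,0.45,0.07],[-0.35,0.25,-0.65,-0.05,0.4,0.07],[-0.3,0.2,-0.5,0,0.4,0.07],[0,0,0,0,0,0]]

```text
clock: 23.92
eef_pos: [596.2, -396.6, 101.7]
tool_rot: [-1.58, 0.004, 0.739]
force: [-0.6, -0.8, 0.2]
width: 75.9
```

```bash
python3 - <<'E'
from h import *
plan((595,-388.5,50,43))
E
```

```text
{'clock': 23.917, 'eef_pos': [596.182, -396.551, 101.715], 'tool_rot': [-1.58, 0.004, 0.739], 'force': [-0.589, -0.806, 0.227], 'width': 75.928, 'qpos': [0.429, 0.871, 0.22, 1.428, -0.215, 0.858, 1.451]}
[[0.06, 0.65, 0.09, 0.05, -0.07, -0.02], [0.06, 0.65, 0.09, 0.05, -0.07, -0.02]]
```

apply_moves:
  commands:
    - [[0.1,0.5,0.12,0.1,-0.1,0],[0.05,0.5,0.05,0,0,0],[0,0.4,0,0,0,0],[0,0,0,0,0,0]]

```text
clock: 24.25
eef_pos: [597.3, -385.9, 42.5]
tool_rot: [-1.57, 0.003, 0.751]
force: [-0.3, 0.7, 0.3]
width: 76.1
```

```bash
python3 - <<'E'
from h import *
plan((595,-388.5,17,43))
E
```

```text
{'clock': 24.25, 'eef_pos': [597.344, -385.934, 42.549], 'tool_rot': [-1.57, 0.003, 0.751], 'force': [-0.325, 0.669, 0.305], 'width': 76.119, 'qpos': [0.427, 0.942, 0.199, 1.457, -0.228, 0.767, 1.461]}
[[-0.08, 0.64, -0.01, -0.01, 0.0, -0.04]]
```

apply_moves:
  commands:
    - [[-0.08,0.35,0,0,0,0],[0,0.2,0,0,0,0],[0,0.05,0,0,0,0]]

```text
clock: 24.5
eef_pos: [596.3, -385.8, 18.0]
tool_rot: [-1.57, 0.002, 0.754]
force: [0.2, 0.5, 0.3]
width: 75.9
```

apply_moves:
  commands:
    - [[0,0,0,0,0,0],[0,0,0,0,0,0],[0,0,0,0,0,0],[0,0,0,0,0,0],[0,0,0,0,0,0]]
  claw: 0

```text
clock: 24.92
eef_pos: [597.2, -386.5, 20.3]
tool_rot: [-1.573, 0.002, 0.754]
force: [0.3, -0.3, -0.7]
width: 40.5
```

```bash
python3 - <<'E'
from h import *
plan((580,-360,150,43))
E
```

```text
{'clock': 24.917, 'eef_pos': [597.23, -386.517, 20.294], 'tool_rot': [-1.573, 0.002, 0.754], 'force': [0.342, -0.272, -0.687], 'width': 40.532, 'qpos': [0.433, 0.97, 0.19, 1.464, -0.233, 0.728, 1.471]}
[[0.03, -0.81, 0.19, 0.01, 0.01, 0.0], [0.03, -0.81, 0.19, 0.01, 0.01, 0.0], [0.03, -0.81, 0.19, 0.01, 0.01, 0.0], [0.03, -0.81, 0.19, 0.01, 0.01, 0.0]]
```

apply_moves:
  commands:
    - [[0,-0.7,0.1,0,0,0],[0,-0.8,0.2,0,0,0],[0,-0.8,0.2,0,0,0],[0,-0.8,0.2,0,0,0],[0,-0.4,0.2,0,0,0],[0,0,0,0,0,0]]

```text
clock: 25.42
eef_pos: [570.4, -358.6, 164.0]
tool_rot: [-1.569, 0.002, 0.754]
force: [0.1, -0.4, -0.6]
width: 40.2
```

```bash
python3 - <<'E'
from h import *
plan((562,138.8,145,85.6))
E
```

```text
{'clock': 25.417, 'eef_pos': [570.446, -358.648, 164.014], 'tool_rot': [-1.569, 0.002, 0.754], 'force': [0.143, -0.441, -0.616], 'width': 40.184, 'qpos': [0.388, 0.746, 0.233, 1.512, -0.198, 0.909, 1.437]}
[[0.6, 0.03, 0.66, 0.0, -0.61, 0.0], [0.63, 0.03, 0.63, 0.0, -0.61, 0.0], [0.66, 0.03, 0.59, 0.0, -0.61, 0.0], [0.69, 0.03, 0.56, 0.0, -0.61, 0.0], [0.72, 0.03, 0.52, 0.0, -0.61, 0.0], [0.75, 0.03, 0.48, 0.0, -0.61, 0.0], [0.77, 0.03, 0.44, 0.0, -0.61, 0.0], [0.79, 0.03, 0.4, 0.0, -0.61, 0.0]]
[[0.81, 0.03, 0.36, 0.0, -0.61, 0.0], [0.83, 0.03, 0.31, 0.0, -0.61, 0.0], [0.85, 0.03, 0.27, 0.0, -0.61, 0.0], [0.86, 0.03, 0.22, 0.0, -0.61, 0.0], [0.87, 0.03, 0.18, 0.0, -0.61, 0.0], [0.88, 0.03, 0.13, 0.0, -0.61, 0.0]]
```

apply_moves:
  commands:
    - [[0.6,0,0.65,0,-0.6,0],[0.65,0,0.65,0,-0.6,0],[0.65,0,0.6,0,-0.6,0],[0.7,0,0.55,0,-0.6,0],[0.7,0,0.5,0,-0.6,0],[0.75,0,0.5,0,-0.6,0],[0.75,0,0.45,0,-0.6,0],[0.8,0,0.4,0,-0.6,0]]

```text
clock: 26.08
eef_pos: [563.1, -79.2, 157.6]
tool_rot: [-1.576, 0.013, 1.172]
force: [1.2, 0.0, -1.5]
width: 40.1
```

```bash
python3 - <<'E'
from h import *
plan((564,138.8,145,85.6))
E
```

```text
{'clock': 26.083, 'eef_pos': [563.115, -79.16, 157.568], 'tool_rot': [-1.576, 0.013, 1.172], 'force': [1.152, 0.003, -1.499], 'width': 40.117, 'qpos': [-0.014, 0.609, 0.147, 1.828, -0.108, 0.711, 1.361]}
[[0.84, 0.04, 0.35, 0.01, -0.61, -0.03], [0.86, 0.04, 0.3, 0.01, -0.61, -0.03], [0.87, 0.04, 0.26, 0.01, -0.61, -0.03], [0.88, 0.05, 0.21, 0.01, -0.61, -0.03], [0.89, 0.05, 0.16, 0.01, -0.61, -0.03], [0.9, 0.05, 0.11, 0.01, -0.61, -0.03]]
```

apply_moves:
  commands:
    - [[0.85,0,0.35,0,-0.6,0],[0.85,0,0.3,0,-0.6,0],[0.85,0,0.25,0,-0.6,0],[0.9,0,0.2,0,-0.6,0],[0.9,0,0.15,0,-0.6,0],[0.75,0,0.1,0,-0.6,0],[0,0,0,0,0,0],[0,0,0,0,0,0]]

```text
clock: 26.75
eef_pos: [561.4, 155.2, 146.3]
tool_rot: [-1.566, 0.008, 1.518]
force: [0.6, -0.5, -1.2]
width: 40.4
```

```bash
python3 - <<'E'
from h import *
plan((568,138.8,90,85.6))
E
```

```text
{'clock': 26.75, 'eef_pos': [561.418, 155.222, 146.277], 'tool_rot': [-1.566, 0.008, 1.518], 'force': [0.609, -0.5, -1.168], 'width': 40.371, 'qpos': [-0.364, 0.641, 0.067, 1.788, -0.052, 0.722, 1.247]}
[[-0.2, 0.7, -0.1, -0.03, 0.14, -0.04], [-0.2, 0.7, -0.1, -0.03, 0.14, -0.04]]
```

apply_moves:
  commands:
    - [[-0.3,0.4,-0.05,0,0.2,-0.05],[-0.1,0.5,0,0,0.1,0],[0,0.4,0,0,0,0],[0,0,0,0,0,0]]

```text
clock: 27.08
eef_pos: [563.4, 138.3, 90.9]
tool_rot: [-1.567, 0.003, 1.49]
force: [-0.8, -0.4, -1.1]
width: 39.8
```

```bash
python3 - <<'E'
from h import *
plan((568,138.8,56,85.6))
d,a=snap('top'); e,b=snap('scene')
a=a[150:250,200:350]; b=b[120:240,290:470]
o=np.vstack([cv2.resize(a,(750,500))[:330],cv2.resize(b,(750,500))[50:320]])
cv2.imwrite('pics/c9.png',np.clip(o*1.2,0,255).astype(np.uint8))
s=readout.read_state(); yaw=s['tool_rot'][2]-np.pi/2; p=np.array(s['eef_pos'])-[0,0,20.3]
P=tw(p,yaw,[(80,21,18),(80,8,18),(32,21,30),(32,-21,30),(-30,21,30),(-30,-21,30),(32,-21,0)])
print(((proj(d,P)-[200,150])*5).round(0).tolist()); print((((proj(e,P)-[290,120])*[750/180,500/120])+[0,280]).round(0).tolist())
E
```

```text
{'clock': 27.083, 'eef_pos': [563.423, 138.292, 90.948], 'tool_rot': [-1.567, 0.003, 1.49], 'force': [-0.782, -0.439, -1.133], 'width': 39.801, 'qpos': [-0.327, 0.718, 0.059, 1.833, -0.067, 0.597, 1.263]}
[[0.02, 0.87, -0.12, -0.04, -0.05, -0.03]]
[[411.0, 153.0], [431.0, 155.0], [403.0, 224.0], [467.0, 230.0], [393.0, 319.0], [458.0, 325.0], [470.0, 234.0]]
[[358.0, 555.0], [345.0, 562.0], [321.0, 506.0], [276.0, 527.0], [273.0, 460.0], [229.0, 479.0], [274.0, 555.0]]
```

View pics/c9.png

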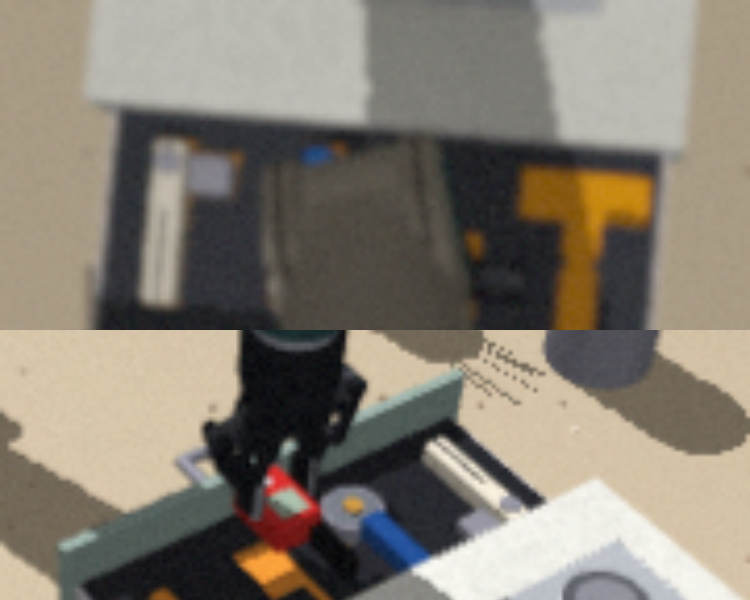

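The held thermometer matches the prediction (front corner about (320,508)). I'll insert it.

apply_moves:
  commands:
    - [[0,0.4,-0.08,0,0,0],[0,0.25,0,0,0,0],[0,0.05,0,0,0,0],[0,0,0,0,0,0]]

```text
clock: 27.52
eef_pos: [571.5, 138.0, 67.8]
tool_rot: [-1.577, -0.001, 1.488]
force: [0.1, -0.5, -0.6]
width: 40.4
```

```bash
python3 - <<'E'
from h import *
plan((567.8,138.8,40,85.6))
E
```

```text
{'clock': 27.517, 'eef_pos': [571.488, 137.999, 67.824], 'tool_rot': [-1.577, -0.001, 1.488], 'force': [0.141, -0.485, -0.554], 'width': 40.372, 'qpos': [-0.32, 0.758, 0.055, 1.831, -0.07, 0.548, 1.267]}
[[0.01, 0.7, 0.1, 0.07, -0.07, 0.01]]
```

apply_moves:
  commands:
    - [[0.02,0.2,0.1,0.07,-0.07,0],[0,0.12,0.02,0,0,0],[0,0,0,0,0,0]]

```text
clock: 27.77
eef_pos: [567.4, 139.7, 55.9]
tool_rot: [-1.573, -0.002, 1.495]
force: [0.5, -0.8, -0.1]
width: 40.3
```

```bash
python3 - <<'E'
from h import *
plan((567.8,138.8,40,85.6))
E
```

```text
{'clock': 27.767, 'eef_pos': [567.444, 139.677, 55.912], 'tool_rot': [-1.573, -0.002, 1.495], 'force': [0.539, -0.769, -0.138], 'width': 40.31, 'qpos': [-0.319, 0.775, 0.049, 1.842, -0.07, 0.524, 1.271]}
[[-0.02, 0.4, -0.01, 0.02, 0.01, 0.02]]
```

apply_moves:
  commands:
    - [[-0.02,0.12,0.02,0,0,0],[0,0.1,0.02,0,0,0],[0,0.08,0.02,0,0,0]]

```text
clock: 28.02
eef_pos: [572.5, 139.4, 51.7]
tool_rot: [-1.589, -0.006, 1.493]
force: [-1.2, -2.5, 21.0]
width: 40.1
```

apply_moves:
  commands:
    - [[-0.03,-0.12,0.15,0.2,0,0],[0,0,0,0,0,0],[0,0,0,0,0,0]]

```text
clock: 28.27
eef_pos: [568.7, 138.6, 58.9]
tool_rot: [-1.577, -0.008, 1.493]
force: [0.2, -0.0, -1.0]
width: 40.1
```

```bash
python3 - <<'E'
from h import *
plan((567.8,138.8,40,85.6))
d,im=snap('top','t10.png')
for n,p0 in(('roller',[581,44.9,-.077]),('thermometer',[568,138.6,-.077])):
    try: print(n,fitpocket(d,im,n,p0))
    except Exception as x: print(x)
b=snap('scene')[1][120:240,290:470]; cv2.imwrite('pics/c10.png',np.clip(np.vstack([cv2.resize(im[150:250,200:350],(750,500))[:330],cv2.resize(b,(750,500))[50:320]])*1.2,0,255).astype(np.uint8))
E
```

```text
{'clock': 28.267, 'eef_pos': [568.682, 138.575, 58.872], 'tool_rot': [-1.577, -0.008, 1.493], 'force': [0.206, -0.011, -1.044], 'width': 40.134, 'qpos': [-0.312, 0.769, 0.045, 1.844, -0.072, 0.522, 1.275]}
[[0.0, 0.47, 0.03, 0.07, -0.01, 0.09]]
roller (array([ 5.86503496e+02,  4.59573615e+01, -7.94932891e-02]), np.float64(0.1286440888227267))
thermometer (array([ 5.680e+02,  1.386e+02, -7.700e-02]), np.float64(1.0))
```

View pics/c10.png

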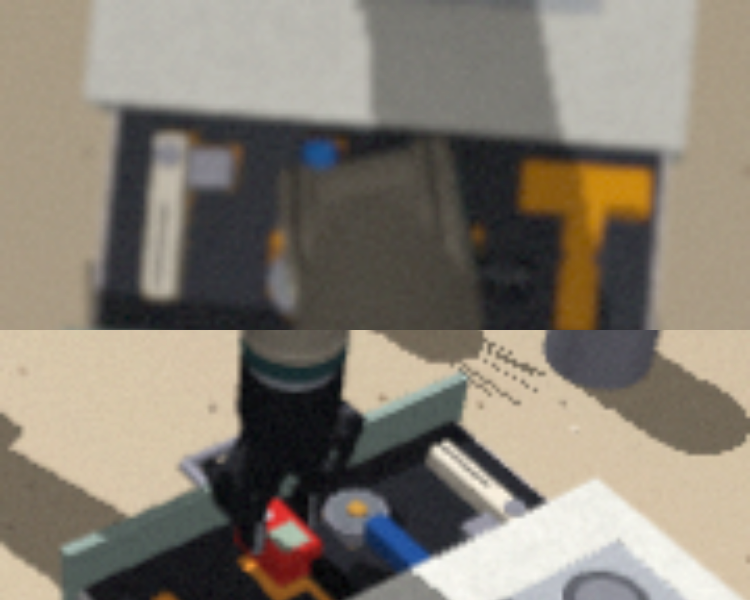

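The failed press moved the drawer in another 5 mm or so, and the roller pocket is now at 586.5. The thermometer pocket should be near (573, 138.5), so I'll realign and retry.

apply_moves:
  commands:
    - [[0,0,-0.12,0.05,0,0.05],[0,0,0,0,0,0],[0,0,0,0,0,0]]

```text
clock: 28.62
eef_pos: [572.5, 138.3, 56.8]
tool_rot: [-1.569, -0.002, 1.494]
force: [-0.9, 0.4, -0.7]
width: 40.3
```

```bash
python3 - <<'E'
from h import *
plan((573,138.6,40,85.5))
E
```

```text
{'clock': 28.617, 'eef_pos': [572.541, 138.325, 56.827], 'tool_rot': [-1.569, -0.002, 1.494], 'force': [-0.946, 0.433, -0.723], 'width': 40.343, 'qpos': [-0.313, 0.779, 0.048, 1.825, -0.07, 0.541, 1.274]}
[[0.01, 0.42, -0.01, -0.02, 0.02, 0.02]]
```

apply_moves:
  commands:
    - [[0,0.12,0.03,0,0,0],[0,0.08,0.05,0,0,0]]

```text
clock: 28.78
eef_pos: [573.0, 138.6, 51.3]
tool_rot: [-1.576, -0.003, 1.493]
force: [-2.3, -4.7, 40.2]
width: 40.5
```

apply_moves:
  commands:
    - [[0,0.08,0.04,0,0,0]]

```text
clock: 28.87
eef_pos: [574.8, 138.4, 51.3]
tool_rot: [-1.583, -0.005, 1.492]
force: [-2.7, -3.4, 30.6]
width: 40.6
```

```bash
python3 - <<'E'
from h import *
s=readout.read_state(); print(np.round(s['force'],2),np.round(s['torque'],3),s['eef_pos'])
E
```

```text
[-2.65 -3.35 30.62] [-0.144  0.483  0.086] [574.82718969 138.39080388  51.34729515]
```

apply_moves:
  commands:
    - [[0,-0.15,0.1,0.1,0,0],[0,0,0,0,0,0],[0,0,0,0,0,0]]

```text
clock: 29.12
eef_pos: [572.1, 138.6, 58.6]
tool_rot: [-1.578, -0.005, 1.491]
force: [-0.3, 0.2, -1.9]
width: 40.2
```

```bash
python3 - <<'E'
from h import *
s=st(); print(np.round(s['force'],2),np.round(s['torque'],3))
d,im=snap('top'); print(fitpocket(d,im,'roller',[584,44.9,-.077]))
e,b=snap('scene')
p=np.array(s['eef_pos'])-[0,0,20.3]; yaw=s['tool_rot'][2]-np.pi/2
o=cv2.resize(b[165:245,330:410],None,fx=7,fy=7,interpolation=cv2.INTER_CUBIC)
def dr(pts,col):
    uv=((proj(e,pts)-[330,165]+.5)*7-.5).round().astype(int); cv2.polylines(o,[uv],True,col,1)
dr(tw(p,yaw,[(32,21,30),(32,-21,30),(-30,-21,30),(-30,21,30)]),(0,255,0)); dr(tw(p,yaw,[(32,21,0),(32,-21,0),(-30,-21,0),(-30,21,0)]),(255,255,0)); dr(tw(p,yaw,[(80,21,18),(80,8,18),(32,8,18),(32,21,18)]),(0,255,0))
cv2.imwrite('pics/c11.png',o)
E
```

```text
{'clock': 29.117, 'eef_pos': [572.086, 138.555, 58.612], 'tool_rot': [-1.578, -0.005, 1.491], 'force': [-0.316, 0.205, -1.886], 'width': 40.239, 'qpos': [-0.314, 0.773, 0.048, 1.835, -0.071, 0.528, 1.273]}
[-0.32  0.2  -1.89] [-0.002  0.023 -0.018]
(array([ 5.88583931e+02,  4.51749849e+01, -6.40513382e-02]), np.float64(0.12308076394956935))
```

View pics/c11.png

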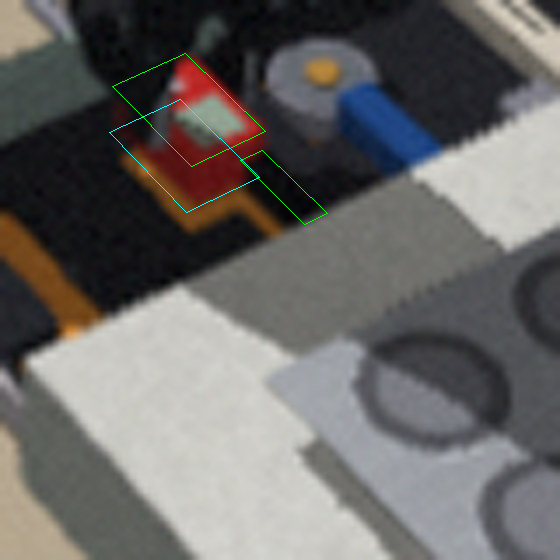

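The torque puts the contact on the block's rear end, so the tool needs to go about 4-5 mm further +x.

apply_moves:
  commands:
    - [[0,0,-0.14,0.08,0,0],[0,0.02,-0.02,0,0,0],[0,0,0,0,0,0]]

```text
clock: 29.47
eef_pos: [577.3, 138.1, 55.2]
tool_rot: [-1.566, -0.004, 1.492]
force: [-0.3, -0.4, -1.3]
width: 40.5
```

```bash
python3 - <<'E'
from h import *
plan((577.5,138.3,40,85.5))
E
```

```text
{'clock': 29.467, 'eef_pos': [577.305, 138.072, 55.233], 'tool_rot': [-1.566, -0.004, 1.492], 'force': [-0.264, -0.39, -1.308], 'width': 40.481, 'qpos': [-0.307, 0.787, 0.045, 1.81, -0.072, 0.55, 1.278]}
[[0.0, 0.38, -0.01, -0.06, 0.0, 0.05]]
```

apply_moves:
  commands:
    - [[0,0.1,0.02,0,0,0],[0,0.08,0.03,0,0,0]]

```text
clock: 29.63
eef_pos: [579.5, 138.0, 51.2]
tool_rot: [-1.573, -0.006, 1.491]
force: [-1.8, -4.1, 41.8]
width: 40.7
```

```bash
python3 - <<'E'
from h import *
s=st(); print(np.round(s['torque'],3))
E
```

```text
{'clock': 29.633, 'eef_pos': [579.507, 137.982, 51.175], 'tool_rot': [-1.573, -0.006, 1.491], 'force': [-1.762, -4.132, 41.847], 'width': 40.714, 'qpos': [-0.307, 0.792, 0.045, 1.813, -0.072, 0.534, 1.278]}
[-0.206  0.41   0.055]
```

apply_moves:
  commands:
    - [[-0.06,-0.12,0.03,0.05,0,0],[0,0,0,0,0,0],[0,0,0,0,0,0]]

```text
clock: 29.88
eef_pos: [579.9, 135.5, 57.2]
tool_rot: [-1.573, -0.007, 1.49]
force: [-0.3, -0.0, -1.0]
width: 40.0
```

```bash
python3 - <<'E'
from h import *
d,im=snap('top','t12.png'); p,c=fitpocket(d,im,'roller',[586,44.9,-.077]); print(p,c); x=p[0]-581+568
plan((x,136,54,85.5))
for f in('t3.png','t6.png','t8.png','t10.png','t12.png'):
    print(f,fitpocket(d,cv2.imread('pics/'+f),'roller',[580,45.5,-.077],yaw=-.077)[0][:2])
E
```

```text
[ 5.90943284e+02  4.50447713e+01 -7.42131357e-02] 0.125
{'clock': 29.933, 'eef_pos': [579.823, 135.379, 57.054], 'tool_rot': [-1.573, -0.006, 1.49], 'force': [0.059, -0.72, -1.354], 'width': 40.386, 'qpos': [-0.301, 0.783, 0.045, 1.811, -0.071, 0.545, 1.281]}
[[0.01, 0.08, 0.05, 0.02, -0.03, 0.07]]
t3.png [581.13773433  44.93299651]
t6.png [577.85446418  45.79170122]
t8.png [580.85883174  45.12374637]
t10.png [586.11074856  46.03797218]
t12.png [591.62423634  44.92862923]
```

apply_moves:
  commands:
    - [[0,0.08,0.05,0,0,0.05],[0,0.08,0.04,0,0,0],[0,0.06,0.03,0,0,0]]

```text
clock: 30.18
eef_pos: [574.5, 135.8, 46.4]
tool_rot: [-1.572, -0.001, 1.49]
force: [2.4, -0.5, 0.9]
width: 40.2
```

```bash
python3 - <<'E'
from h import *
s=st(); print(np.round(s['torque'],3))
E
```

```text
{'clock': 30.183, 'eef_pos': [574.495, 135.841, 46.358], 'tool_rot': [-1.572, -0.001, 1.49], 'force': [2.39, -0.529, 0.882], 'width': 40.175, 'qpos': [-0.31, 0.796, 0.048, 1.827, -0.07, 0.518, 1.276]}
[-0.294 -0.445  0.016]
```

The y offset was the cause, and it is now entering freely. I'll press on.

apply_moves:
  commands:
    - [[0,0.1,0.02,0,0,0],[0,0.08,0.02,0,0,0]]

```text
clock: 30.35
eef_pos: [574.2, 135.7, 38.5]
tool_rot: [-1.575, -0.001, 1.49]
force: [1.4, 0.3, 26.3]
width: 40.2
```

apply_moves:
  commands:
    - [[0,0.06,0.02,0,0,0]]

```text
clock: 30.43
eef_pos: [575.4, 135.7, 38.4]
tool_rot: [-1.579, -0.001, 1.49]
force: [-3.4, -2.6, 42.0]
width: 40.1
```

apply_moves:
  commands:
    - [[0,-0.06,0,0,0,0],[0,0,0,0,0,0],[0,0,0,0,0,0],[0,-0.5,0,0,0,0],[0,-0.9,0,0,0,0],[0,-0.9,0,0,0,0],[0,-0.5,0.7,0,0,0],[0,0,0.9,0,0,0]]
  claw: 56

```text
clock: 31.1
eef_pos: [511.5, 140.7, 151.5]
tool_rot: [-1.574, -0.0, 1.487]
force: [0.5, 0.9, -0.9]
width: 56.0
```

apply_moves:
  commands:
    - [[-0.8,0,0.5,0,0.5,0],[-0.9,0,0,0,1,0],[-0.9,0,0,0,1,0],[-0.9,0,0,0,1,0],[-0.9,0,0,0,1,0],[-0.9,0,0,0,1,0],[0,0,0,0,1,0],[0,0,0,0,0,0]]
  claw: 0

```text
clock: 31.77
eef_pos: [421.3, -60.9, 148.9]
tool_rot: [-1.561, -0.0, 0.905]
force: [-0.3, 0.5, -0.2]
width: 0.1
```

```bash
python3 - <<'E'
from h import *
st(); d,im=snap('top','t13.png'); e,b=snap('scene','s13.png'); print(fitpocket(d,im,'roller',[587,44.9,-.077],yaw=-.077))
cv2.imwrite('pics/c13.png',np.clip(np.vstack([cv2.resize(im[150:250,200:350],(750,500),interpolation=cv2.INTER_CUBIC)[:330],cv2.resize(b[120:240,290:470],(750,500),interpolation=cv2.INTER_CUBIC)[50:320]])*1.2,0,255).astype(np.uint8))
E
```

```text
{'clock': 31.767, 'eef_pos': [421.334, -60.902, 148.916], 'tool_rot': [-1.561, -0.0, 0.905], 'force': [-0.318, 0.476, -0.235], 'width': 0.059, 'qpos': [-0.059, 0.47, 0.196, 2.197, -0.197, 0.499, 1.196]}
(array([ 5.91893140e+02,  4.44505929e+01, -2.13246889e-01]), np.float64(0.13581612586037362))
```

View pics/c13.png

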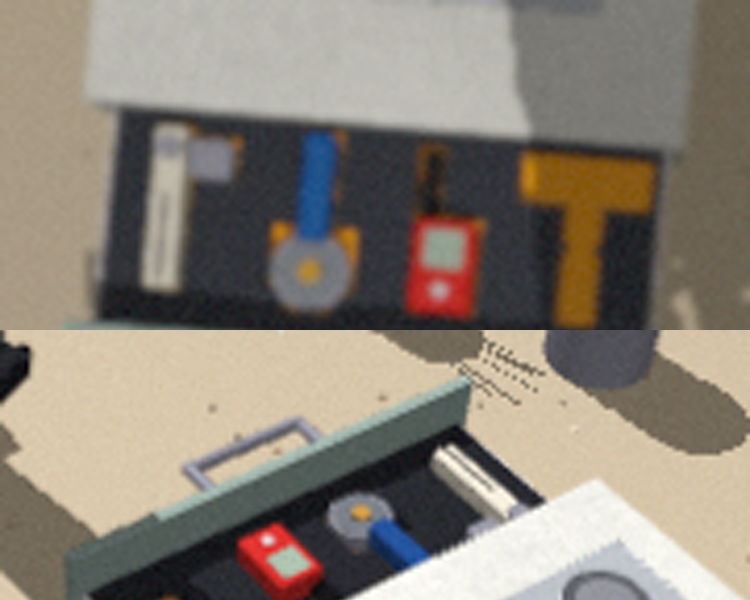

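```bash
python3 - <<'E'
from h import *
T=lambda x,y:(200+x/5-.4,150+y/5-.4); S=lambda x,y:(290+x/4.1667-.4,120+(y-280)/4.1667-.4)
for n,t,s in(('hub',(309,271),(361,513)),('button',(437,290),(266,541)),('display',(443,250),(289,562)),('screw',(168,147),(517,509)),('bar near-end mid',(160,289),(446,459))):
    print(n,tri(T(*t),S(*s)))
print('bench button',tri((439.3,203.2),(218.3,270)))
E
```

```text
hub (array([573.83049651, 228.87650484,  37.47108553]), np.float64(1.294500639853071))
button (array([560.06846452, 139.84687735,  47.43563337]), np.float64(1.5906076306333987))
display (array([588.02648527, 137.37242592,  47.84156487]), np.float64(1.5359335696447816))
screw (array([655.66362537, 323.60715125,  50.53293407]), np.float64(0.25410106679943734))
bar near-end mid (array([563.08499386, 333.5077335 ,  32.00342403]), np.float64(7.100226214006212))
bench button (array([ 581.63232563, -377.22728994,   26.18782245]), np.float64(2.799220077090114))
```

All three tools are at seated height: hub 37.5, display 48, opener top 50.5. Now I'll close the drawer by pushing on the bar.

```bash
python3 - <<'E'
from h import *
d=eyes.get_image('top')
im=cv2.imread('pics/s13.png'); e=eyes.get_image('scene')
S=lambda x,y:(290+x/4.1667-.4,120+(y-280)/4.1667-.4)
print('handle ends',unproj(e,[S(190,468),S(297,423)],62).round(1))
plan((432,189,150,85.5))
E
```

```text
handle ends [[469.3 134.4  62. ]
 [479.4 241.1  62. ]]
{'clock': 32.567, 'eef_pos': [422.496, -59.596, 149.28], 'tool_rot': [-1.562, -0.001, 0.911], 'force': [-0.513, -0.01, -0.357], 'width': -0.021, 'qpos': [-0.061, 0.47, 0.195, 2.195, -0.196, 0.499, 1.197]}
[[0.72, 0.0, 0.52, -0.01, -0.95, 0.01], [0.76, 0.0, 0.46, -0.01, -0.95, 0.01], [0.8, 0.0, 0.39, -0.01, -0.95, 0.01], [0.83, 0.0, 0.32, -0.01, -0.95, 0.01], [0.85, 0.0, 0.25, -0.01, -0.95, 0.01], [0.87, 0.0, 0.18, -0.01, -0.95, 0.01], [0.88, 0.0, 0.11, -0.01, -0.95, 0.01]]
```

Handle centre is about (474,188).

apply_moves:
  commands:
    - [[0.7,0,0.5,0,-0.95,0],[0.75,0,0.45,0,-0.95,0],[0.8,0,0.4,0,-0.95,0],[0.8,0,0.35,0,-0.95,0],[0.8,0,0.25,0,-0.95,0],[0.8,0,0.2,0,-0.95,0],[0.6,0,0.1,0,-0.8,0],[0,0,0,0,0,0]]

```text
clock: 33.23
eef_pos: [429.1, 179.0, 150.8]
tool_rot: [-1.57, -0.006, 1.496]
force: [-0.2, 0.0, -0.1]
width: -0.0
```

```bash
python3 - <<'E'
from h import *
plan((436,189,45,85.5))
E
```

```text
{'clock': 33.233, 'eef_pos': [429.087, 178.963, 150.767], 'tool_rot': [-1.57, -0.006, 1.496], 'force': [-0.166, 0.033, -0.12], 'width': -0.014, 'qpos': [-0.5, 0.497, 0.069, 2.104, -0.076, 0.54, 1.122]}
[[0.08, 0.88, -0.05, 0.0, 0.01, 0.02], [0.08, 0.88, -0.05, 0.0, 0.01, 0.02], [0.09, 0.88, -0.05, 0.0, 0.01, 0.02]]
```

apply_moves:
  commands:
    - [[0.1,0.6,0,0,0,0],[0.1,0.7,0,0,0,0],[0.05,0.6,0,0,0,0],[0,0.5,0,0,0,0],[0,0,0,0,0,0]]

```text
clock: 33.65
eef_pos: [432.7, 192.8, 53.3]
tool_rot: [-1.577, -0.01, 1.499]
force: [0.2, 0.0, -1.3]
width: 0.0
```

```bash
python3 - <<'E'
from h import *
plan((436,189,45,85.5))
E
```

```text
{'clock': 33.65, 'eef_pos': [432.697, 192.783, 53.287], 'tool_rot': [-1.577, -0.01, 1.499], 'force': [0.192, 0.012, -1.332], 'width': 0.043, 'qpos': [-0.499, 0.69, 0.036, 2.151, -0.1, 0.293, 1.123]}
[[-0.09, 0.21, -0.09, 0.07, 0.07, 0.12]]
```

apply_moves:
  commands:
    - [[-0.05,0.2,-0.1,0.05,0.05,0.1],[0,0,-0.3,0,0,0],[0,0,-0.4,0,0,0],[0,0,-0.5,0,0,0]]

```text
clock: 33.98
eef_pos: [475.3, 184.6, 44.9]
tool_rot: [-1.554, 0.005, 1.496]
force: [-3.1, 2.0, -2.1]
width: 0.0
```

```bash
python3 - <<'E'
from h import *
plan((590,177,46,85.5))
E
```

```text
{'clock': 33.983, 'eef_pos': [475.316, 184.595, 44.89], 'tool_rot': [-1.554, 0.005, 1.496], 'force': [-3.059, 1.994, -2.146], 'width': 0.01, 'qpos': [-0.451, 0.738, 0.042, 2.031, -0.083, 0.392, 1.153]}
[[0.01, -0.02, -0.72, -0.05, 0.01, -0.02], [0.01, -0.02, -0.72, -0.05, 0.01, -0.02], [0.01, -0.01, -0.72, -0.05, 0.01, -0.02], [0.01, -0.01, -0.72, -0.05, 0.01, -0.02]]
```

apply_moves:
  commands:
    - [[0,0,-0.5,-0.1,0,0],[0,0,-0.5,0,0,0],[0,0,-0.5,0,0,0],[0,0,-0.5,0,0,0],[0,0,-0.4,0,0,0],[0,0,-0.2,0,0,0]]

```text
clock: 34.48
eef_pos: [575.2, 174.6, 47.0]
tool_rot: [-1.545, 0.008, 1.493]
force: [1.4, 0.1, -0.4]
width: -0.1
```

apply_moves:
  commands:
    - [[0,0,-0.15,0,0,0],[0,0,-0.1,0,0,0]]

```text
clock: 34.65
eef_pos: [585.1, 173.0, 47.7]
tool_rot: [-1.544, 0.008, 1.492]
force: [-1.5, 1.2, -0.7]
width: -0.1
```

apply_moves:
  commands:
    - [[0,0.03,-0.15,0,0,0],[0,0.02,-0.15,0,0,0]]

```text
clock: 34.82
eef_pos: [595.4, 171.9, 46.2]
tool_rot: [-1.54, 0.009, 1.492]
force: [-1.9, -0.8, 1.6]
width: 0.1
```

apply_moves:
  commands:
    - [[0,0.02,-0.12,0,0,0],[0,0,-0.12,0,0,0]]

```text
clock: 34.98
eef_pos: [599.1, 171.4, 45.0]
tool_rot: [-1.527, 0.011, 1.493]
force: [-17.6, 1.6, 14.2]
width: 0.1
```

The stop was reached, as the force jumped to 17.6 N. I'll back off, lift and check.

apply_moves:
  commands:
    - [[0,0,0.3,0,0,0],[0,0,0.6,0,0,0],[0,-0.3,0.6,0,0,0],[0,-0.9,0.2,0,0,0],[0,-0.9,0,0,0,0],[0,-0.9,0,0,0,0],[-0.5,-0.3,0,0,0,0],[0,0,0,0,0,0]]

```text
clock: 35.65
eef_pos: [536.0, 156.0, 184.0]
tool_rot: [-1.532, 0.015, 1.494]
force: [0.1, -1.5, 0.2]
width: -0.1
```

apply_moves:
  commands:
    - [[-0.9,0,0,0,0,0],[-0.9,0,0,0,0,0],[-0.9,0,0,0,0,0],[-0.9,0,0,0,0,0],[-0.9,0,0,0,0,0],[-0.5,0,0,0,0,0],[0,0,0,0,0,0],[0,0,0,0,0,0]]

```text
clock: 36.32
eef_pos: [528.2, -52.2, 187.8]
tool_rot: [-1.55, 0.014, 1.495]
force: [0.6, 0.6, 0.1]
width: 0.0
```

```bash
python3 - <<'E'
from h import *
st(); d,im=snap('top','t14.png'); e,b=snap('scene','s14.png')
cv2.imwrite('pics/c14.png',np.clip(np.vstack([cv2.resize(im[150:210,200:350],(750,300),interpolation=cv2.INTER_CUBIC),cv2.resize(b[90:250,250:500],(469,300))[:,:]  if 0 else cv2.resize(b[100:220,260:560],(750,300))])*1.2,0,255).astype(np.uint8))
E
```

```text
{'clock': 36.317, 'eef_pos': [528.154, -52.171, 187.823], 'tool_rot': [-1.55, 0.014, 1.495], 'force': [0.598, 0.648, 0.059], 'width': 0.025, 'qpos': [-0.008, 0.526, 0.066, 1.88, -0.029, 0.759, 1.566]}
```

View pics/c14.png

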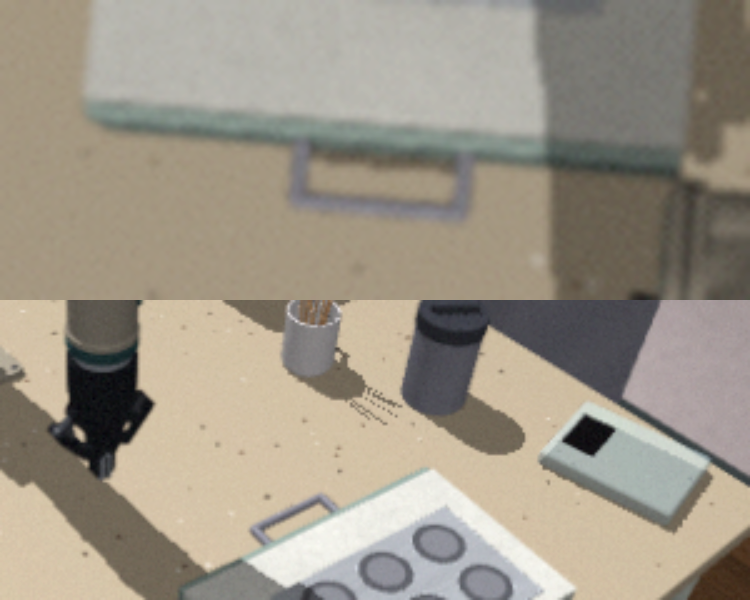

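The sage front sits flush with the unit with no dark gap, and the mug and canister are standing. Handing in.

```bash
python3 -c "
from cell import finish_job
finish_job()"
```

```text
the job is handed in; nothing more can be done
```

I handed the job in with the drawer shut and the opener, cutter and thermometer in their pockets. The green roller was not on the bench, so its pocket stayed empty. It took about 36 s of the 210 s allowed.

**Seating:** With the drawer still open, triangulated heights matched a full seat. The cutter's hub was at 37.5 mm, exactly 20 mm above its bench height. The opener's top was at 50.5 mm, and the thermometer was about 20 mm above its bench reading. One extra opener reading, at the bar's near end, was unreliable (the two views disagreed by 7 mm), so I ignored it.

**Drawer:** It opened to about 166 mm. Pressing the tools in pushed it back to roughly 142–145 mm, below the advised 150 mm but well above the 100 mm the rules need. The last pictures show it flush with no gap, and the push ended on a firm stop. I did not measure the shut position to the millimetre.

**Thermometer:** It jammed on the foam several times, with vertical force on the tool reaching about 42 N. Shifting it 2–3 mm in y let it drop straight in, and it reached 42 N again when pressed home. The camera and the arm disagreed by about 2 mm in y.

**Obstacles:** The mug and canister were still standing where they started in the final picture, and the robot was clear of everything.

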